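# Close an adjustable wrench on a valve nut and tighten it

## Task

Lay the adjustable wrench flat with its open jaws round the hexagon nut of the valve stand and its handle on the narrow rail, and let go of it. Roll the wrench's knurled worm until the jaw is snug on the nut, then swing the handle to tighten the nut clockwise (seen from above) until it comes up against its stop. Leave the wrench lying there, snug on the nut; keep the fingers off the nut, and do not disturb the slide box, the beaker or the timer.

Things in the scene. Friction and masses are not known exactly. Their poses are not given: they have to be found in the camera images.
- valve_stand: bolted-down metal valve stand. Origin: on the bench, below the nut's axis; z up, x from the handle rail to the nut. A round body (radius 36 mm at the top) carries the nut on a flat shoulder 52 mm above the bench. Base plate 10 mm thick, x from -155 to +55 mm, 100 mm wide. Pipe ports at +-y
- nut (a joint): rotation (rad) of the steel hexagon nut about its vertical axis; grows clockwise seen from above, as the nut is tightened, and is 0.55 at its hard stop. Starts at 0 to 0.1. Stiff: takes about 0.35 N m. Stays where it is left
- nut_seat (a point): steel hexagon nut, 36 mm across flats, 41.6 mm across corners, 22 mm high, standing on the shoulder; a stub 12 mm in diameter rises 10 mm above it. Point: on the axis, at the nut's underside (52 mm above the bench); its x axis points through a corner, two of its flats face its +y and -y; with joint nut at 0 its axes are parallel to the stand's
- wrench: loose steel adjustable wrench, 226 mm long, about 0.45 kg, lying flat. Origin at its underside, in the mouth; x points from the handle out of the mouth, z up. Fixed jaw on the +y side, face at y = +18 mm; throat at x = -24, jaw tips at x = +14. Head and jaws (x -71 to +14, y -43 to +34) 20 mm thick; handle x -80 to -212, 22 wide, 14 thick. Mass centre near x = -72: carry at x = -95
- jaw (a joint): slide (m) of the moving jaw, on the -y side of the mouth, along wrench y; grows as the mouth closes. Mouth width = 45 mm minus this; at 0 its face lies at wrench y = -27 mm; at 0.009 it is snug on the nut, whose axis then lies at wrench y = 0. Starts at -0.0018 to 0.0018. Moved only by the worm (1.8 mm per rad), which locks itself: the jaw cannot be pushed
- jaw_face (a point): point on the gripping face of the moving jaw, half way up it, at wrench x = 0
- worm_top (a point): top of the worm, a dark ribbed roller 26 mm in diameter, 32 mm long, along wrench y in a window of the head at x = -46, y = -3 mm; its top is 28 mm over the wrench's underside, 8 mm proud of the head. Press it with a fingertip (8 to 15 N) and stroke level: towards the mouth (+x) closes the jaw, the other way opens it. Takes 5 N of rub while free; when snug it stops rolling and the finger slips
- wrench_handle (a point): point on the handle axis near its end (wrench x = -165 mm, z = 7 mm), where it can be taken beyond the rail to swing the wrench
- rail (a point): middle of the top of the handle rail: a level bar along the stand's y, 16 mm wide, top 52 mm above the bench (level with the shoulder), 130 mm from the nut's axis on the stand's -x side. It reaches from y = -46 to +110 mm of the stand (this point is at y = +32 mm); a stop 10 mm high at each end
- slide_box: closed grey slide box, 79 x 95 x 33 mm, loose bystander; origin under its centre
- beaker: glass beaker, 73 mm wide, 92 mm high, loose bystander; origin under its centre
- timer: small white timer, 60 x 70 x 22 mm, loose bystander; origin under its centre
Mind the look-alikes: they are no part of the job. There is more than one size of the wrench; the job needs the larger.

How it is judged:
By the outcome, as a careful person would: the job done as asked, in the order asked, and still so for the second after the job is handed in, with the robot touching nothing.
It also fails if it takes over 72 s, if anything falls off the work surface, if the arm or the gripper's body presses on something with over 40 N, if the wrist force passes 120 N, or if a joint passes its speed limit or range.

## Robot

A 7-joint arm with a two-finger parallel gripper is mounted at the origin on a cart in front of the work surface, level with it; the furniture and walls round the work are solid. World frame = base frame: x ahead of the robot, y to its left, z up, the work surface at z = 0. Lengths are in m, angles in rad, forces in N, time in s.
With the tool pointing down it reaches from about 0.425 to 0.925 m from the base axis. Payload 6.8 kg.
Tool frame: the origin (TCP) lies at the very end of the fingers, on their centre line; the grasp point (between the pads) lies bot.hold_point_z behind it (bot.hold_point_z is the distance from the TCP to the grasp point, in m); x points along the fingers, z is the direction in which the jaws open and shut, and the axes are right-handed (so a half turn about x gives the same grasp; the last joint's range is limited). The gripper opens to 85 mm and grips with 20 to 120 N. Pads are 22 mm wide; open, the fingers measure 114 mm over their backs; the gripper's body (76 mm by 85 mm) begins 54 mm behind the grasp point. The pads swing forward as they close: fully open they stand 13 mm farther back than shut.
Start: joints at [-1.3, 0.477, 0.022, 1.555, -0.011, 1.109, -0.083], TCP at [0.25, 0.627, 0.231] pointing down, gripper open.
Joint ranges: [-2.96, 2.96], [-0.34, 2.1], [-1.41, 1.46], [0.24, 2.44], [-1.37, 4.51], [0.17, 1.92], [-2.96, 2.96]. Speed limits (rad/s): [2.39, 2.39, 3.14, 3.14, 3.14, 3.14, 3.14].

## Interface

Orientations are given as a unit quaternion [w, x, y, z].
In Python, from station import bot gives the robot as it stands.
- The arm moves only by the tool drive_tool, never from a script. Its arguments are lists of equal length, an entry for each row: "slide": the shift along the world's x, y, z in mm, a list of three; "turn": the turn, a rotation vector about the world's x, y, z in rad, a list of three; "gripper": the opening, from 0 (shut) to 1 (fully open). A call has 1 to 10 rows; each row is the pose to reach, as a shift and turn from the pose measured when the call began; what a row does not reach only later rows make up. A row lasts 1/10 s, in which the tool goes at most 50 mm and 8.59 degrees, less where a joint would pass 70% of its speed; a pose out of reach is approached as far as the arm can. A call with a gripper value outside its range is refused whole. The fingers move at their own pace and stop on an object; "squeeze" is the grip in N (left out, the last holds). Time passes only in rows, so rows that repeat a pose let the fingers close. It gives the time, the measured TCP pose, the force and the opening at its end, in the units of the state.
- bot.get_obs(): the state, without advancing time (a new reading comes with each control period).
- bot.read_camera(name): name is "scene" or "side" or "wrist"; returns a dict with "color" (480x640x3 uint8, red, green, blue), "fovy" (degrees; the focal length in pixels is half the picture's height over the tangent of half this angle, whatever the lens; pixels are square), "cx", "cy" (the principal point, pixels), "dist_coeffs" ([k1, k2, p1, p2, k3] as OpenCV has them; the pictures are not rectified), "R" (3x3) and "t" (3): a world point X has camera coordinates R X + t. Camera axes: x right, y down, z forward; pixel columns grow to the right and rows downward; lengths in m; the calibration is good to about 2 mm. A picture is of the moment at which its call begins. There is no depth.
- bot.hand_in(): hands the job in, once; it reports no verdict.
The state is a dict: "t": time; "q": joint angles; "joint_vel": joint speeds; "joint_torque": joint torques, N m; "eef_pos": TCP position; "tool_rot": TCP orientation; "contact_force": force on the tool from outside, world axes, zero at the start; "torque": the same for the moment, N m; "gripper_width": opening from 0.0 (shut) to 1.0 (fully open).
Only numpy, scipy, OpenCV 4.12 (cv2) and the standard library are available. Lean on these libraries where they do the work, as an engineer would, in place of code of your own. Each camera call takes 0.05 s, during which the arm holds its last target.

## Working session

There is one attempt and no reset: what is moved stays moved. The work goes in short steps, Python scripts to look and compute and a tool call to move; the robot and the scene stay as the last step left them, time stands still between calls to the robot, and variables do not carry over. Pictures are saved under pics/ and viewed, and the job is handed in when it is done.

Besides the shell and the picture viewer there is one more tool, called after "Call:" in YAML: its name, and indented under it one key for each argument. drive_tool: Moves the arm, as the interface text tells. Its arguments: {"type":"object","properties":{"slide":{"type":"array"},"turn":{"type":"array"},"gripper":{"type":"array"},"squeeze":{"type":"number"}},"required":["slide","turn","gripper"]}

```bash
ls; mkdir -p pics
python3 - <<'E'
from station import bot
import cv2
for n in ["scene","side","wrist"]:
    c=bot.read_camera(n); cv2.imwrite(f"pics/a_{n}.png",c["color"][:,:,::-1]); print(n,c["fovy"],c["cx"],c["cy"],c["dist_coeffs"],c["R"],c["t"])
print(bot.get_obs(),bot.hold_point_z)
E
```

```text
pics
scene 42.03682228845935 318.83174454465035 243.32544799916627 [-0.02382996  0.          0.          0.          0.        ] [[-0.53209229 -0.84640386  0.02187011]
 [-0.47028982  0.27397154 -0.83890826]
 [ 0.7040634  -0.45666191 -0.54383327]] [0.33540529 0.35252214 1.14226384]
side 56.551657628318985 311.42609995239076 243.53673169292225 [0.03815713 0.         0.         0.         0.        ] [[-0.95033496 -0.31115552 -0.00676052]
 [-0.16604965  0.52528363 -0.83456853]
 [ 0.26323179 -0.79199707 -0.55086266]] [0.56174483 0.1235511  0.81336324]
wrist 68.98565430517218 319.7180527896568 239.07473288341347 [-0.00719038  0.          0.          0.          0.        ] [[ 3.69316351e-01  9.29303366e-01 -8.28226721e-04]
 [ 8.90596650e-01 -3.53679017e-01  2.85917402e-01]
 [ 2.65411078e-01 -1.06331588e-01 -9.58253909e-01]] [-0.67406235 -0.03758997  0.37847952]
{'t': 0.15, 'q': array([-1.30008588,  0.47758796,  0.02234155,  1.55618483, -0.01150447,
        1.10931009, -0.08311653]), 'joint_vel': array([-0.00030861, -0.00134641,  0.00109431, -0.00351741,  0.00190467,
        0.00067988, -0.0006917 ]), 'joint_torque': array([ 2.52575250e-03, -5.96924293e+01,  1.61007777e+00, -2.81487626e+01,
        1.26328535e-02,  6.58193749e-03, -4.34879695e-06]), 'eef_pos': array([0.2494622 , 0.62673577, 0.23058058]), 'tool_rot': array([ 0.58481422, -0.39721736,  0.58557502,  0.39662652]), 'contact_force': array([ 0.34909127,  0.1937966 , -0.68066658]), 'torque': array([-0.04797321, -0.04218401, -0.01435822]), 'gripper_width': 0.9989370660307003} 0.0187
```

View pics/a_scene.png

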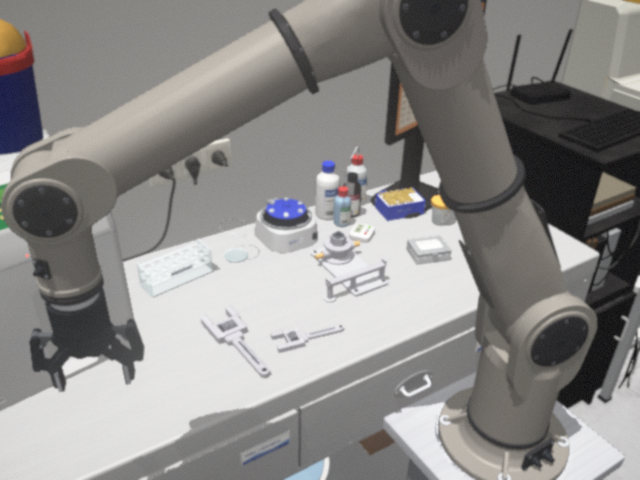

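View pics/a_side.png

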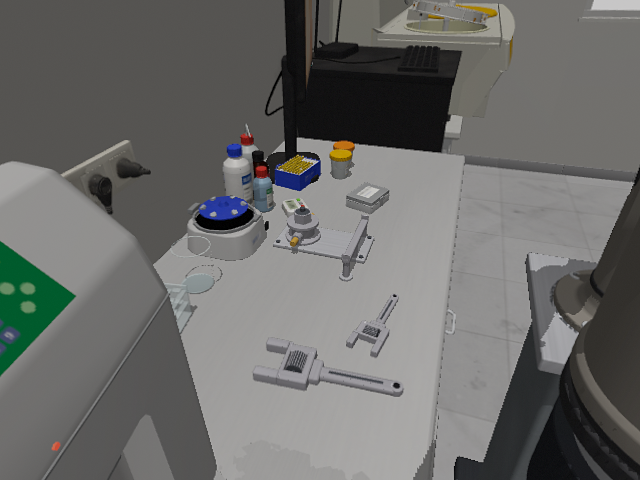

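View pics/a_wrist.png

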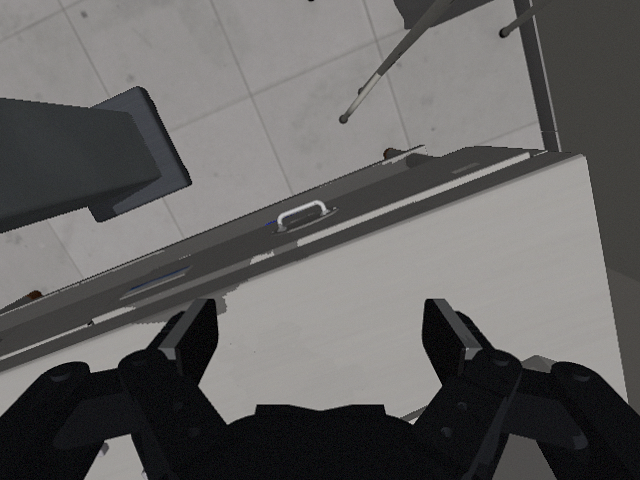

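```bash
cat > h.py <<'E'
import numpy as np, cv2
from scipy.spatial.transform import Rotation as Ro
def K(c):
    f=240/np.tan(np.radians(c["fovy"])/2); return np.array([[f,0,c["cx"]],[0,f,c["cy"]],[0,0,1]])
def pt(c,u,v,z):
    p=cv2.undistortPoints(np.array([[[u,v]]],float),K(c),np.array(c["dist_coeffs"]))[0,0]
    d=c["R"].T@np.array([p[0],p[1],1]); o=-c["R"].T@c["t"]
    return o+d*(z-o[2])/d[2]
def pr(c,X):
    X=np.asarray(X,float).reshape(-1,3)
    return cv2.projectPoints(X,cv2.Rodrigues(c["R"])[0],np.array(c["t"],float),K(c),np.array(c["dist_coeffs"]))[0][:,0]
def crop(c,n,u0,v0,u1,v1,s):
    im=cv2.resize(c["color"][v0:v1,u0:u1,::-1],None,fx=s,fy=s,interpolation=cv2.INTER_CUBIC); cv2.imwrite(f"pics/{n}.png",im)
def save(c,f):
    import pickle; pickle.dump(c,open(f,"wb"))
def load(f):
    import pickle; return pickle.load(open(f,"rb"))
E
python3 - <<'E'
from h import *
from station import bot
c=bot.read_camera("scene"); save(c,"sc0.pkl"); crop(c,"b1",190,290,350,390,5); crop(c,"b2",300,210,460,310,5)
c=bot.read_camera("side"); save(c,"sd0.pkl"); crop(c,"b3",245,320,415,410,4); crop(c,"b4",260,180,400,290,5)
E
```

```text
(no output)
```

View pics/b1.png

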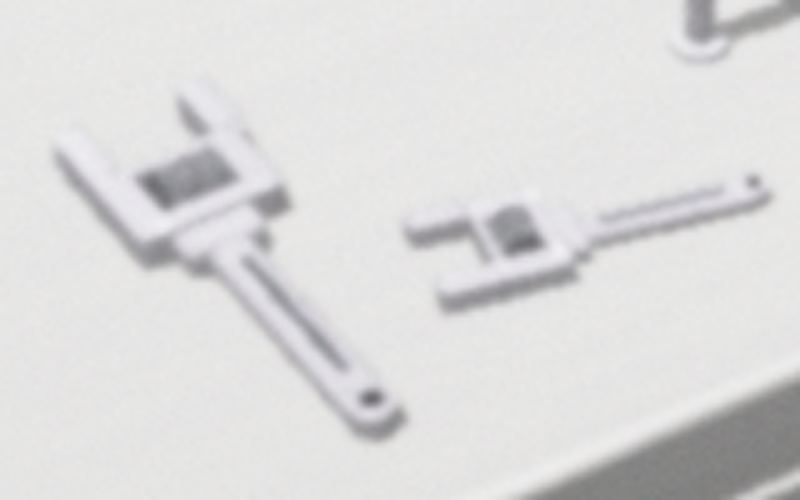

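View pics/b2.png

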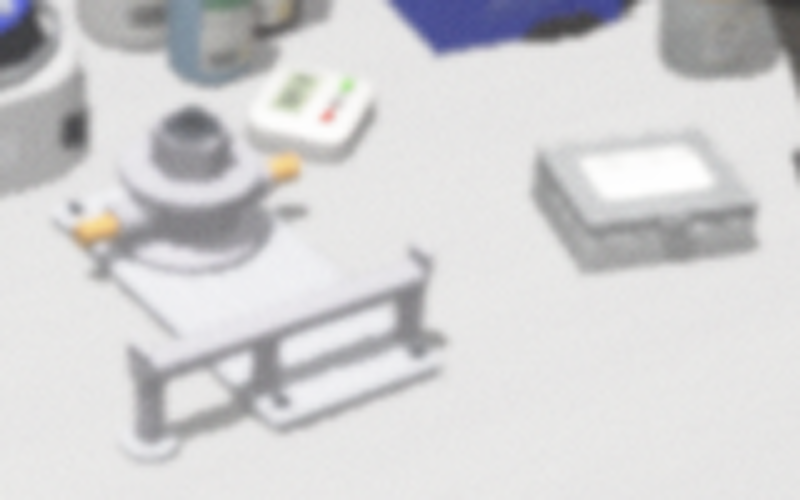

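View pics/b3.png

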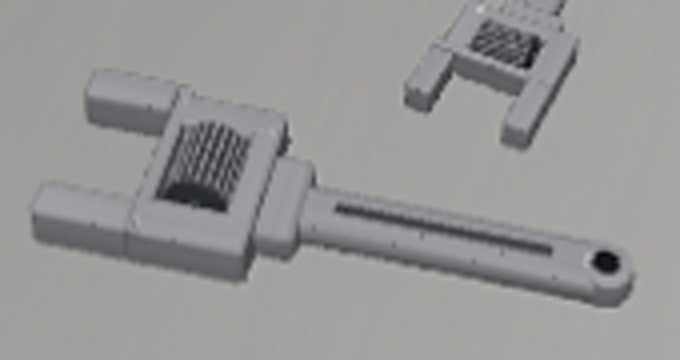

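View pics/b4.png

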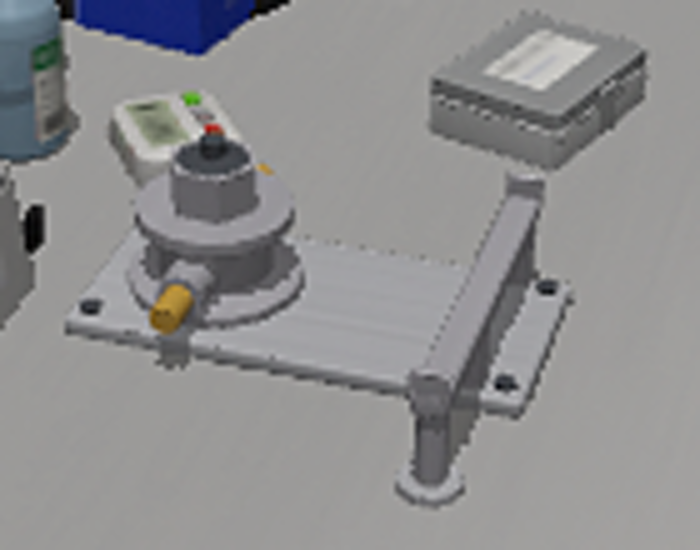

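```bash
cat > m1.py <<'E'
from h import *
sc=load("sc0.pkl"); sd=load("sd0.pkl")
def S(x,y,z): return pt(sd,245+(x+.5)/4-.5,320+(y+.5)/4-.5,z)
def C(x,y,z): return pt(sc,190+(x+.5)/5-.5,290+(y+.5)/5-.5,z)
print("wrench side"); 
for n,a in dict(fin=(45,183,.02),fout=(32,212,.02),thrF=(135,203,.02),thrM=(165,107,.02),min_=(87,97,.02),mout=(97,70,.02),hole=(606,262,.014),hb=(250,250,.02),wormc=(207,165,.024)).items(): print(n,S(*a).round(4))
print("scene")
for n,a in dict(tipA=(55,143,.02),tipA2=(78,133,.02),tipB=(180,92,.02),tipB2=(205,80,.02),hole=(372,397,.014)).items(): print(n,C(*a).round(4))
def S(x,y,z): return pt(sd,260+(x+.5)/5-.5,180+(y+.5)/5-.5,z)
def C(x,y,z): return pt(sc,300+(x+.5)/5-.5,210+(y+.5)/5-.5,z)
print("stand side")
for n,a in dict(plL=(65,322,.01),plB=(517,408,.01),plR=(572,292,.01),stub=(211,138,.084),railN=(425,378,.062),railF=(526,180,.062),box=(540,105,.033)).items(): print(n,S(*a).round(4))
print("scene")
for n,a in dict(plB=(280,425,.01),plR=(440,365,.01),stub=(190,114,.084),railN=(140,355,.062),railF=(422,258,.062)).items(): print(n,C(*a).round(4))
E
python3 m1.py
```

```text
wrench side
fin [0.5715 0.3339 0.02  ]
fout [0.5704 0.3482 0.02  ]
thrF [0.5349 0.3324 0.02  ]
thrM [0.5415 0.2833 0.02  ]
min_ [0.5736 0.2878 0.02  ]
mout [0.5756 0.2726 0.02  ]
hole [0.361  0.2998 0.014 ]
hb [0.4864 0.3399 0.02  ]
wormc [0.5139 0.3099 0.024 ]
scene
tipA [0.5665 0.3477 0.02  ]
tipA2 [0.5677 0.3363 0.02  ]
tipB [0.571  0.2854 0.02  ]
tipB2 [0.5731 0.2721 0.02  ]
hole [0.3621 0.2991 0.014 ]
stand side
plL [ 0.6821 -0.0017  0.01  ]
plB [0.4772 0.0017 0.01  ]
plR [ 0.4732 -0.0935  0.01  ]
stub [ 0.6302 -0.0537  0.084 ]
railN [0.5022 0.0648 0.062 ]
railF [ 0.4982 -0.0968  0.062 ]
box [ 0.517 -0.222  0.033]
scene
plB [ 0.473  -0.0032  0.01  ]
plR [ 0.4725 -0.0975  0.01  ]
stub [ 0.6278 -0.0517  0.084 ]
railN [0.4946 0.0632 0.062 ]
railF [ 0.4918 -0.0961  0.062 ]
```

```bash
cat >> h.py <<'E'
def RT(q): return Ro.from_quat([q[1],q[2],q[3],q[0]])
def need(o,xa,za):
    """rotvec in world to bring tool to x=xa,z=za"""
    xa=np.array(xa,float);za=np.array(za,float);xa/=np.linalg.norm(xa);za-=xa*(xa@za);za/=np.linalg.norm(za)
    T=np.stack([xa,np.cross(za,xa),za],1)
    return (Ro.from_matrix(T)*RT(o["tool_rot"]).inv()).as_rotvec()
E
python3 - <<'E'
from h import *
from station import bot
o=bot.get_obs(); print(RT(o["tool_rot"]).as_matrix().round(3))
a=.08
for s in (1,-1): print(s,need(o,[0,0,-1],[-s*np.sin(a),s*np.cos(a),0]).round(3))
E
```

```text
[[-0.    -0.929  0.37 ]
 [-0.001  0.37   0.929]
 [-1.    -0.    -0.001]]
1 [ 0.001 -0.     0.459]
-1 [-0.000e+00 -1.000e-03 -2.683e+00]
```

Call:
drive_tool:
  slide:
    - [40, -60, 0]
    - [80, -120, 0]
    - [120, -180, -10]
    - [160, -240, -20]
    - [190, -285, -25]
    - [212, -319, -30]
    - [212, -319, -30]
    - [212, -319, -30]
    - [212, -319, -30]
  turn:
    - [0, 0, 0.08]
    - [0, 0, 0.16]
    - [0, 0, 0.24]
    - [0, 0, 0.32]
    - [0, 0, 0.4]
    - [0, 0, 0.459]
    - [0, 0, 0.459]
    - [0, 0, 0.459]
    - [0, 0, 0.459]
  gripper: [1, 1, 1, 1, 1, 1, 1, 1, 1]

```text
t: 1.15
eef_pos: [0.4648, 0.3016, 0.2004]
tool_rot: [-0.481, 0.519, -0.483, -0.516]
contact_force: [-1.1, -0.2, 0.4]
gripper_width: 0.996
```

```bash
cat > look.py <<'E'
import sys
from h import *
from station import bot
n=sys.argv[1]
for k in sys.argv[2:]:
    c=bot.read_camera(k); save(c,f"{n}_{k}.pkl"); cv2.imwrite(f"pics/{n}_{k}.png",c["color"][:,:,::-1])
o=bot.get_obs(); print(o["t"],o["eef_pos"].round(4),RT(o["tool_rot"]).as_matrix().round(3).tolist(),o["contact_force"].round(1),o["gripper_width"])
E
python3 look.py c wrist scene
```

```text
1.25 [0.4619 0.3072 0.2008] [[-0.0, -0.997, -0.078], [-0.001, -0.078, 0.997], [-1.0, 0.0, -0.001]] [-1.2 -0.3  0.9] 1.0000909933314883
```

View pics/c_wrist.png

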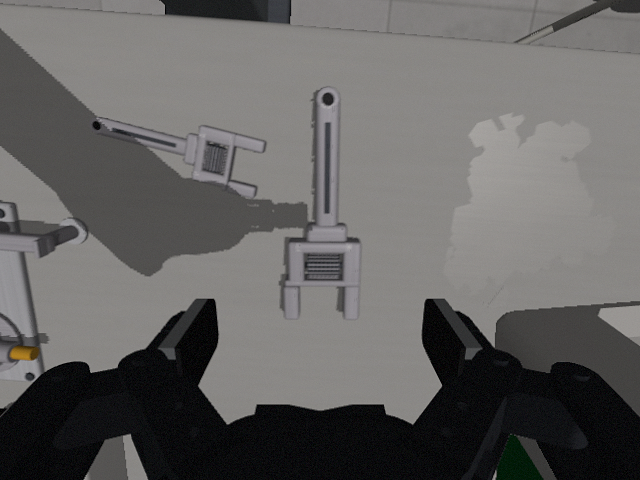

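View pics/c_scene.png

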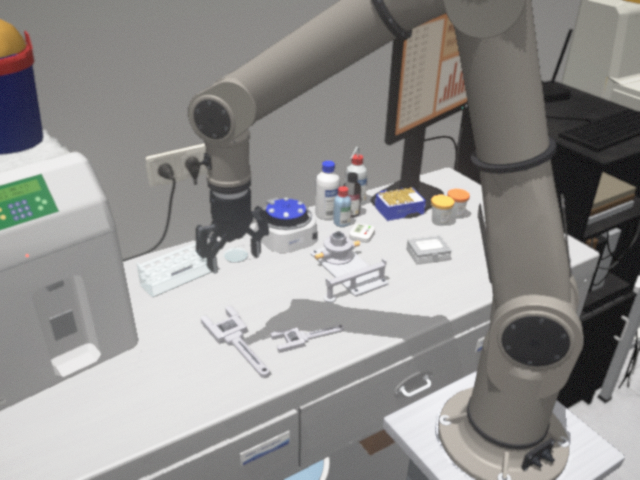

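Run:
```python
from h import *
c=load("c_wrist.pkl"); crop(c,"c1",270,80,380,330,3)
```

```text
(no output)
```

View pics/c1.png

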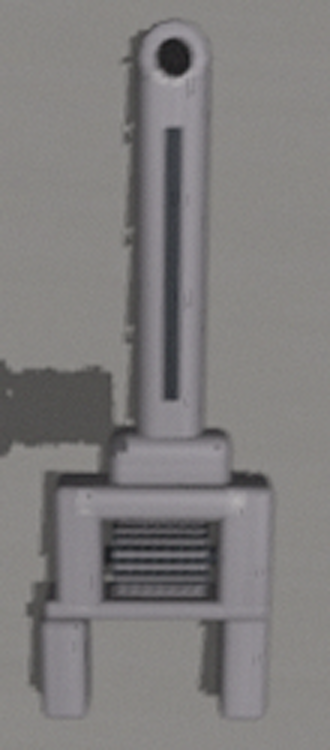

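Run:
```python
from h import *
c=load("c_wrist.pkl")
P=lambda x,y,z: pt(c,270+(x+.5)/3-.5,80+(y+.5)/3-.5,z)
for n,a in dict(hole=(174,57,.014),s1=(175,128,.014),s2=(171,400,.014),fi=(222,716,.02),fo=(268,716,.02),mi=(90,716,.02),mo=(43,716,.02),thr=(160,615,.02),hb=(160,488,.02),worm=(162,560,.026)).items(): print(n,P(*a).round(4))
from scipy.optimize import least_squares
obs=[((-81,0),P(171,437,.014)),((14,18),P(222,716,.02)),((14,34),P(268,716,.02)),((-46,-3),P(162,562,.026)),]
h=P(174,57,.014)[:2]
def R(p):
    r=[]
    cs,sn=np.cos(p[2]),np.sin(p[2]); T=lambda x,y: p[:2]+np.array([cs*x-sn*y,sn*x+cs*y])/1000
    for l,w in obs: r+=list(T(*l)-w[:2])
    r+=list(T(p[3]*1000,0)-h); return np.array(r)
s=least_squares(R,[.557,.316,.08,-.2]); print(s.x,(s.fun*1e3).round(1))
cs,sn=np.cos(s.x[2]),np.sin(s.x[2]); print("grasp",s.x[:2]-.095*np.array([cs,sn]))
```

```text
hole [0.3615 0.3003 0.014 ]
s1 [0.3812 0.3021 0.014 ]
s2 [0.4638 0.3073 0.014 ]
fi [0.5722 0.3332 0.02  ]
fo [0.5711 0.349  0.02  ]
mi [0.5755 0.2878 0.02  ]
mo [0.5767 0.2716 0.02  ]
thr [0.536  0.3091 0.02  ]
hb [0.4916 0.3058 0.02  ]
worm [0.514  0.3081 0.026 ]
[ 0.55903903  0.31412557  0.06957442 -0.1979923 ] [ 2.2  0.3 -0.5 -0.1 -0.4 -0.  -1.4 -0.2 -0.   0.1]
grasp [0.46426887 0.30752133]
```

Call:
drive_tool:
  slide:
    - [2.5, 0.5, -45]
    - [2.5, 0.5, -90]
    - [2.5, 0.5, -135]
    - [2.5, 0.5, -165]
    - [2.5, 0.5, -185]
    - [2.5, 0.5, -197]
    - [2.5, 0.5, -197]
    - [2.5, 0.5, -197]
  turn:
    - [0, 0, -0.008]
    - [0, 0, -0.008]
    - [0, 0, -0.008]
    - [0, 0, -0.008]
    - [0, 0, -0.008]
    - [0, 0, -0.008]
    - [0, 0, -0.008]
    - [0, 0, -0.008]
  gripper: [0.8, 0.6, 0.6, 0.6, 0.6, 0.6, 0.6, 0.6]

```text
t: 2.05
eef_pos: [0.4645, 0.3089, 0.0045]
tool_rot: [-0.482, 0.518, -0.482, -0.517]
contact_force: [0.6, -0.4, 0.6]
gripper_width: 0.599
```

Call:
drive_tool:
  slide:
    - [0, 0, -1]
    - [0, 0, -1]
    - [0, 0, -1]
    - [0, 0, -1]
    - [0, 0, -1]
    - [0, 0, -1]
  turn:
    - [0, 0, 0]
    - [0, 0, 0]
    - [0, 0, 0]
    - [0, 0, 0]
    - [0, 0, 0]
    - [0, 0, 0]
  gripper: [0, 0, 0, 0, 0, 0]
  squeeze: 60

```text
t: 2.65
eef_pos: [0.4649, 0.3086, 0.0048]
tool_rot: [-0.483, 0.517, -0.482, -0.517]
contact_force: [-2.4, -2.5, 7.3]
gripper_width: 0.236
```

```bash
python3 look.py d wrist
```

```text
2.7 [0.4649 0.3086 0.0048] [[0.001, -0.998, -0.07], [0.0, -0.07, 0.998], [-1.0, -0.001, 0.0]] [-2.3 -1.8  7.8] 0.23724945931779398
```

View pics/d_wrist.png

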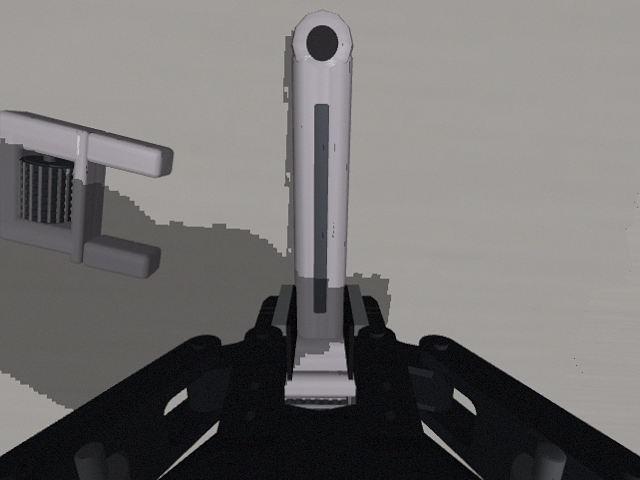

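Call:
drive_tool:
  slide:
    - [0, 0, 25]
    - [0, 0, 65]
    - [10, -10, 110]
    - [30, -50, 150]
    - [50, -90, 175]
    - [70, -130, 200]
    - [85, -170, 220]
    - [85, -200, 230]
    - [85, -208, 235]
    - [85, -208, 235]
  turn:
    - [0, 0, 0]
    - [0, 0, 0]
    - [0, 0, 0]
    - [0, 0, -0.03]
    - [0, 0, -0.06]
    - [0, 0, -0.09]
    - [0, 0, -0.1]
    - [0, 0, -0.1]
    - [0, 0, -0.1]
    - [0, 0, -0.1]
  gripper: [0, 0, 0, 0, 0, 0, 0, 0, 0, 0]

```text
t: 3.7
eef_pos: [0.55, 0.0983, 0.2406]
tool_rot: [0.509, -0.492, 0.508, 0.491]
contact_force: [-0.0, 0.7, -4.4]
gripper_width: 0.237
```

```bash
python3 look.py e wrist scene side
```

```text
3.85 [0.5489 0.1025 0.239 ] [[-0.0, -1.0, 0.027], [0.001, 0.027, 1.0], [-1.0, 0.0, 0.001]] [-0.3  0.2 -5. ] 0.235314432236532
```

View pics/e_wrist.png

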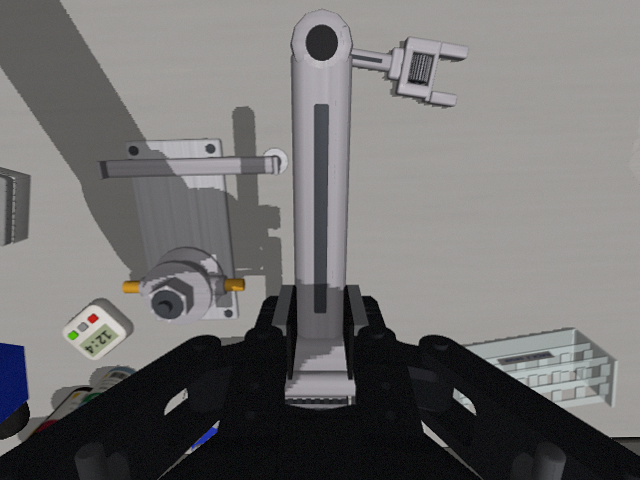

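View pics/e_side.png

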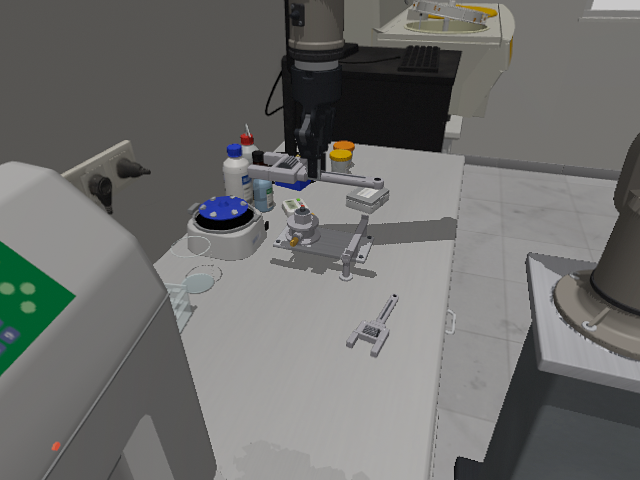

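Run:
```python
from h import *
c=load("e_wrist.pkl"); crop(c,"e1",90,130,290,330,4);crop(c,"e2",135,260,235,330,8)
```

```text
(no output)
```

View pics/e1.png

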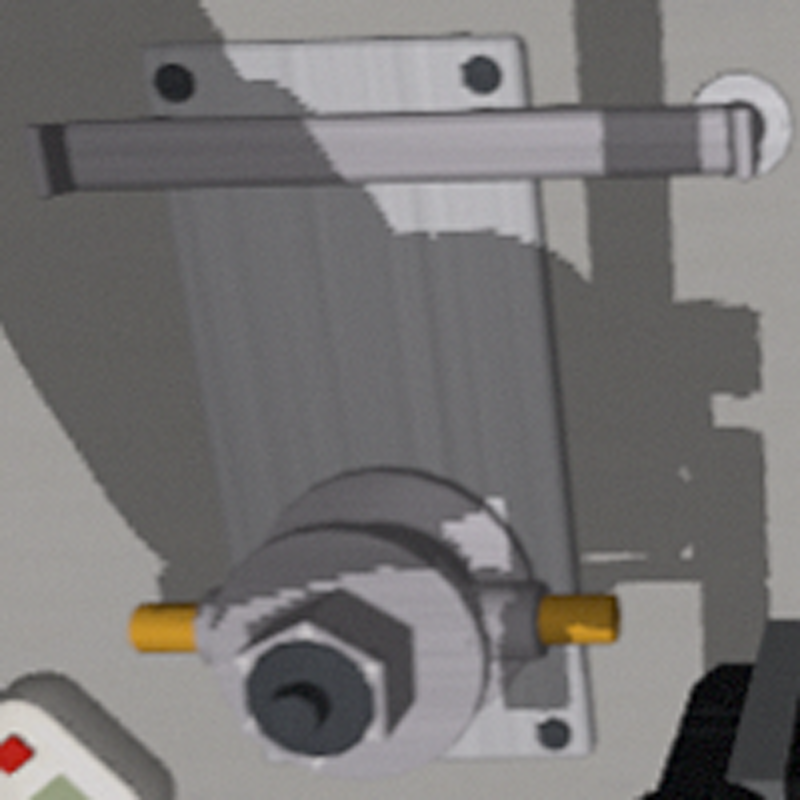

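View pics/e2.png

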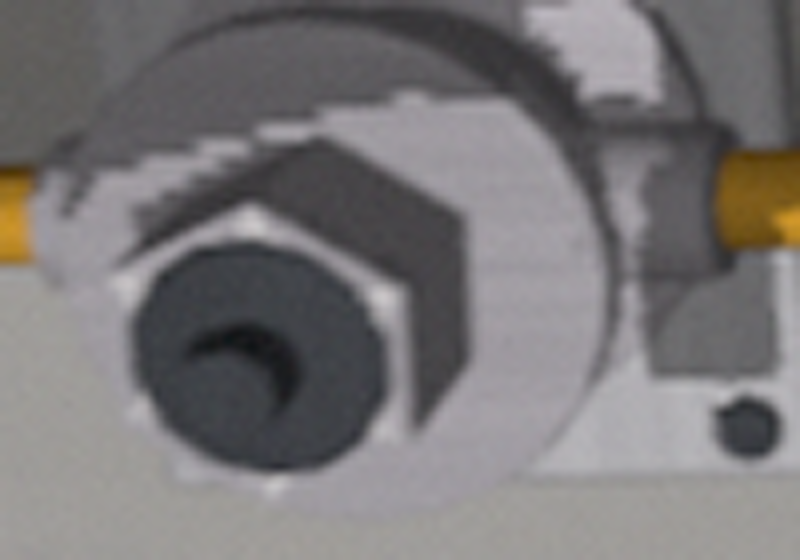

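Run:
```python
from h import *
from scipy.optimize import least_squares
c=load("e_wrist.pkl")
Q=lambda x,y: (135+(x+.5)/8-.5,260+(y+.5)/8-.5)
P1=lambda x,y,z: pt(c,90+(x+.5)/4-.5,130+(y+.5)/4-.5,z)
print("disk",pt(c,*Q(262,356),.074))
for z,n,l in ((.074,"top",[(250,213),(402,287),(405,432),(277,492),(118,283)]),(.052,"bot",[(318,138),(465,215),(468,352),(415,435)])):
    for q in l: print(n,q,pt(c,*Q(*q),z).round(4))
print("plate", P1(148,45,.01),P1(522,35,.01),P1(593,752,.01))
print("rail top", P1(48,125,.062),P1(52,188,.052), P1(740,108,.062), P1(748,178,.062))
print("rail edges far",P1(80,118,.052),P1(690,108,.052),"near",P1(80,188,.052),P1(690,178,.052))
```

```text
disk [ 0.63133705 -0.05386617  0.074     ]
top (250, 213) [ 0.6123 -0.0523  0.074 ]
top (402, 287) [ 0.6227 -0.0354  0.074 ]
top (405, 432) [ 0.6423 -0.0379  0.074 ]
top (277, 492) [ 0.65  -0.055  0.074]
top (118, 283) [ 0.621  -0.0698  0.074 ]
bot (318, 138) [ 0.6119 -0.0527  0.052 ]
bot (465, 215) [ 0.6232 -0.0354  0.052 ]
bot (468, 352) [ 0.6426 -0.0377  0.052 ]
bot (415, 435) [ 0.6545 -0.0464  0.052 ]
plate [ 0.47694353 -0.09818914  0.01      ] [ 0.47787426 -0.0015705   0.01      ] [ 0.68401163 -0.00417474  0.01      ]
rail top [ 0.49339396 -0.09641981  0.062     ] [ 0.50834549 -0.10468004  0.052     ] [0.49510675 0.05964505 0.062     ] [0.51065609 0.06036931 0.062     ]
rail edges far [ 0.49259279 -0.09476565  0.052     ] [0.49527751 0.04683677 0.052     ] near [ 0.50857889 -0.09807168  0.052     ] [0.51124244 0.04554729 0.052     ]
```

Run:
```python
from h import *
for f,T,z in (("d_wrist.pkl",(.4649,.3086),.014),("e_wrist.pkl",(.5489,.1025),.239+.0092)):
    c=load(f); h=pt(c,322,42,z)[:2]; print(h,h-T)
    s=pt(c,321,104,z)[:2]; print("slot",s, np.arctan2(*(s-h)[::-1]))
o=load("e_wrist.pkl")
```

```text
[0.36196227 0.30177718] [-0.10293773 -0.00682282]
slot [0.38176899 0.30285812] 0.05452019249842925
[0.44661476 0.10222831] [-0.10228524 -0.00027169]
slot [0.4666434  0.10123136] -0.04973492380812497
```

Call:
drive_tool:
  slide:
    - [-12, -40, 0]
    - [-12, -80, -20]
    - [-12, -115, -50]
    - [-12, -135, -80]
    - [-12, -144.3, -105]
    - [-12, -144.3, -125]
    - [-12, -144.3, -137]
    - [-12, -144.3, -137]
    - [-12, -144.3, -137]
    - [-12, -144.3, -137]
  turn:
    - [0, 0, -0.02]
    - [0, 0, -0.04]
    - [0, 0, -0.058]
    - [0, 0, -0.058]
    - [0, 0, -0.058]
    - [0, 0, -0.058]
    - [0, 0, -0.058]
    - [0, 0, -0.058]
    - [0, 0, -0.058]
    - [0, 0, -0.058]
  gripper: [0, 0, 0, 0, 0, 0, 0, 0, 0, 0]

```text
t: 4.85
eef_pos: [0.5379, -0.0411, 0.1031]
tool_rot: [0.521, -0.479, 0.52, 0.478]
contact_force: [-0.1, -1.0, -4.6]
gripper_width: 0.233
```

```bash
python3 look.py f wrist scene side
python3 - <<'E'
from h import *
c=load("f_side.pkl"); crop(c,"f1",250,170,400,280,5)
c=load("f_scene.pkl"); crop(c,"f2",290,200,430,310,5)
E
```

```text
5.0 [ 0.5375 -0.0415  0.1029] [[0.002, -0.996, 0.085], [0.001, 0.085, 0.996], [-1.0, -0.001, 0.001]] [-0.7 -0.6 -5.6] 0.2358655044036802
```

View pics/f_wrist.png

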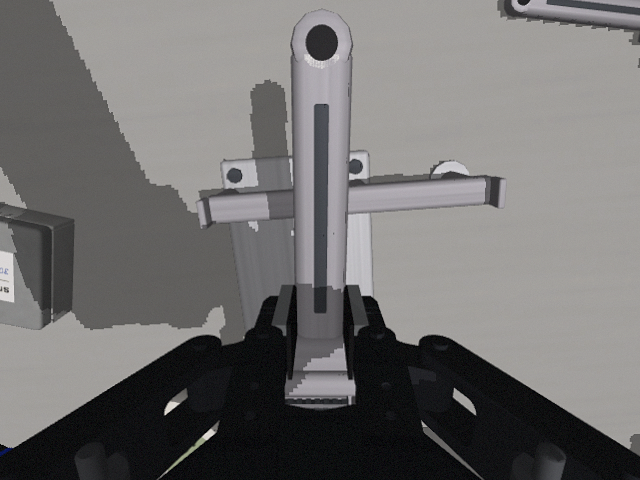

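View pics/f1.png

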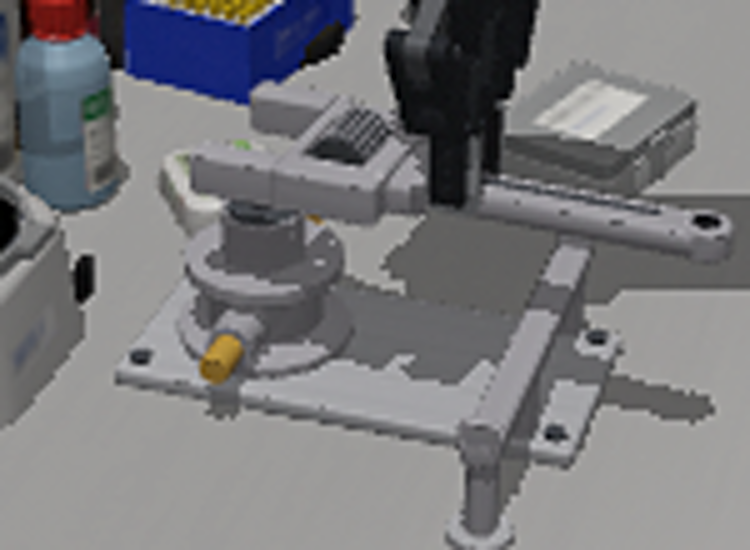

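View pics/f2.png

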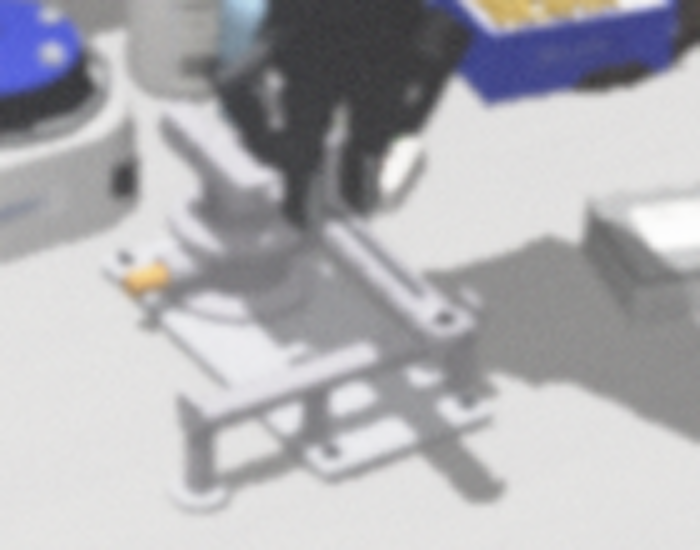

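Call:
drive_tool:
  slide:
    - [-0.7, -0.3, -10]
    - [-0.7, -0.3, -20]
    - [-0.7, -0.3, -27]
    - [-0.7, -0.3, -34]
    - [-0.7, -0.3, -40]
    - [-0.7, -0.3, -44]
    - [-0.7, -0.3, -45]
    - [-0.7, -0.3, -45]
  turn:
    - [0, 0, 0]
    - [0, 0, 0]
    - [0, 0, 0]
    - [0, 0, 0]
    - [0, 0, 0]
    - [0, 0, 0]
    - [0, 0, 0]
    - [0, 0, 0]
  gripper: [0, 0, 0, 0, 0, 0, 0, 0]

```text
t: 5.8
eef_pos: [0.5368, -0.0418, 0.0578]
tool_rot: [0.521, -0.478, 0.52, 0.478]
contact_force: [-0.3, -0.3, -4.8]
gripper_width: 0.232
```

```bash
python3 look.py g wrist scene side
python3 - <<'E'
from h import *
c=load("g_side.pkl"); crop(c,"g1",250,170,400,280,5)
c=load("g_scene.pkl"); crop(c,"g2",290,200,430,310,5)
E
```

```text
5.95 [ 0.5371 -0.0418  0.0582] [[0.002, -0.996, 0.085], [0.001, 0.085, 0.996], [-1.0, -0.002, 0.001]] [ 0.3  0.7 -4.1] 0.2370458577131882
```

View pics/g1.png

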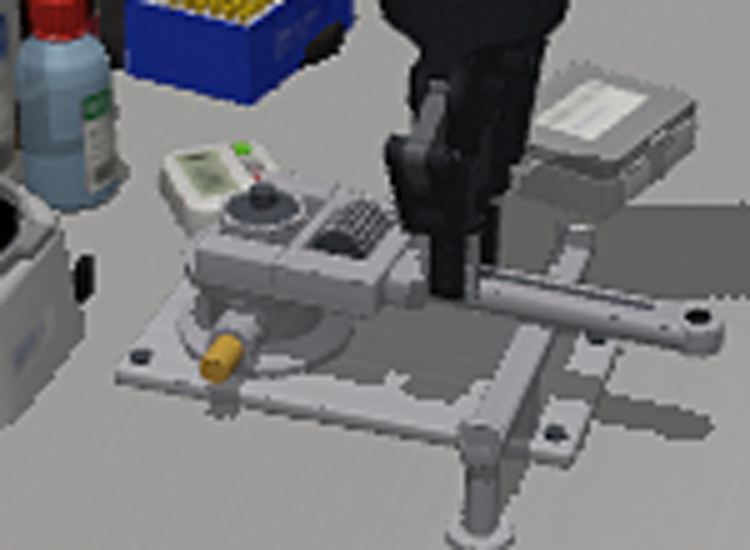

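View pics/g2.png

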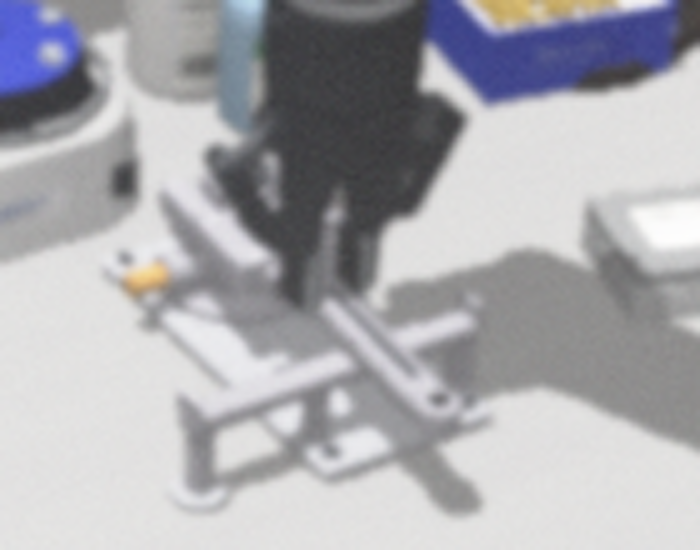

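Call:
drive_tool:
  slide:
    - [0, 0, -1]
    - [0, 0, -2]
    - [0, 0, -2]
    - [0, 0, -2]
    - [0, 0, -2]
  turn:
    - [0, 0, 0]
    - [0, 0, 0]
    - [0, 0, 0]
    - [0, 0, 0]
    - [0, 0, 0]
  gripper: [0, 0, 0, 0.55, 0.55]

```text
t: 6.45
eef_pos: [0.5377, -0.0418, 0.0565]
tool_rot: [0.522, -0.479, 0.519, 0.478]
contact_force: [-0.3, -0.0, 1.0]
gripper_width: 0.547
```

Call:
drive_tool:
  slide:
    - [0, 0, 0]
    - [0, 0, 30]
    - [0, 0, 75]
    - [0, 0, 120]
    - [-10, 0, 160]
    - [-20, 40, 180]
    - [-20, 80, 190]
    - [-20, 110, 190]
    - [-20, 110, 190]
  turn:
    - [0, 0, 0]
    - [0, 0, 0]
    - [0, 0, 0]
    - [0, 0, 0]
    - [0, 0, 0]
    - [0, 0, 0]
    - [0, 0, 0]
    - [0, 0, 0]
    - [0, 0, 0]
  gripper: [0.55, 0.55, 0.55, 0.4, 0.2, 0, 0, 0, 0]

```text
t: 7.35
eef_pos: [0.518, 0.0736, 0.2473]
tool_rot: [0.521, -0.481, 0.517, 0.48]
contact_force: [-0.2, -0.0, 0.2]
gripper_width: 0.0
```

```bash
python3 look.py i wrist
python3 - <<'E'
from h import *
c=load("i_wrist.pkl")
E
```

```text
7.4 [0.5179 0.0706 0.2469] [[0.005, -0.997, 0.08], [0.002, 0.08, 0.997], [-1.0, -0.004, 0.002]] [ 0.5 -2.2 -0.7] 0.002084858326683996
```

View pics/i_wrist.png

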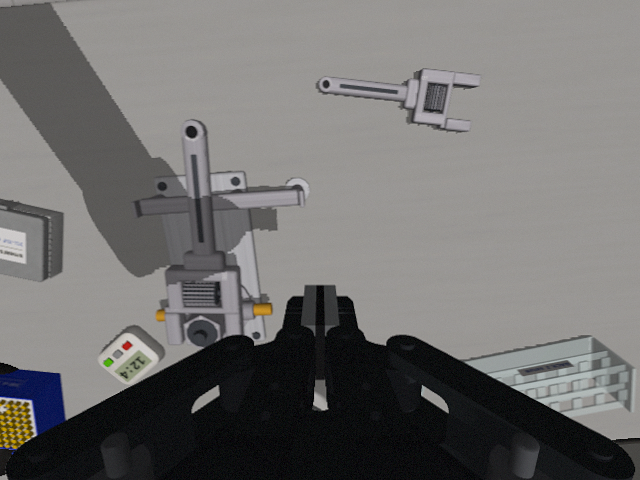

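Run:
```python
from h import *
c=load("i_wrist.pkl"); crop(c,"i1",150,110,280,350,3);crop(c,"i2",155,240,255,350,6)
```

```text
(no output)
```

View pics/i2.png

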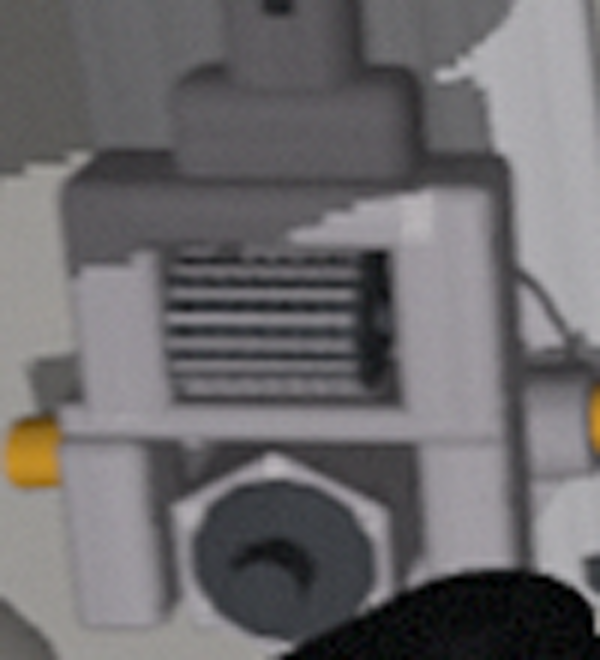

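Run:
```python
from h import *
c=load("i_wrist.pkl")
P=lambda x,y,z: pt(c,155+(x+.5)/6-.5,240+(y+.5)/6-.5,z).round(4)
print("win corners",P(165,250,.072),P(395,245,.072),P(405,405,.072),P(170,405,.072))
print("worm ends",P(168,320,.079),P(365,318,.079),"disk",P(284,560,.074))
print("jaws",P(150,600,.072),P(180,600,.052),P(418,520,.072),P(80,620,.072),"nut corner",P(272,458,.074))
h=pt(c,193,131,.066);print("hole",h)
```

```text
win corners [ 0.5738 -0.066   0.072 ] [ 0.5759 -0.0282  0.072 ] [ 0.6049 -0.0312  0.072 ] [ 0.6018 -0.0706  0.072 ]
worm ends [ 0.5832 -0.0647  0.079 ] [ 0.5853 -0.0328  0.079 ] disk [ 0.6315 -0.0558  0.074 ]
jaws [ 0.6387 -0.0812  0.072 ] [ 0.6513 -0.0858  0.052 ] [ 0.6268 -0.0325  0.072 ] [ 0.6417 -0.0942  0.072 ] nut corner [ 0.612  -0.0544  0.074 ]
hole [ 0.43457022 -0.03164674  0.066     ]
```

Call:
drive_tool:
  slide:
    - [20, -40, -20]
    - [40, -80, -50]
    - [56.5, -110, -90]
    - [56.5, -118.5, -125]
    - [56.5, -118.5, -150]
    - [56.5, -118.5, -157]
    - [56.5, -118.5, -157]
    - [56.5, -118.5, -157]
  turn:
    - [0, 0, 0]
    - [0, 0, 0]
    - [0, 0, 0]
    - [0, 0, 0]
    - [0, 0, 0]
    - [0, 0, 0]
    - [0, 0, 0]
    - [0, 0, 0]
  gripper: [0, 0, 0, 0, 0, 0, 0, 0]

```text
t: 8.2
eef_pos: [0.5754, -0.048, 0.0912]
tool_rot: [0.522, -0.481, 0.517, 0.478]
contact_force: [0.6, 0.1, 0.3]
gripper_width: 0.003
```

```bash
python3 look.py j side
python3 - <<'E'
from h import *
c=load("j_side.pkl"); crop(c,"j1",250,160,400,280,5)
E
```

```text
8.25 [ 0.5756 -0.0478  0.0916] [[0.008, -0.997, 0.08], [0.002, 0.08, 0.997], [-1.0, -0.007, 0.003]] [ 0.2 -0.8  0. ] -0.0013141078523451744
```

View pics/j1.png

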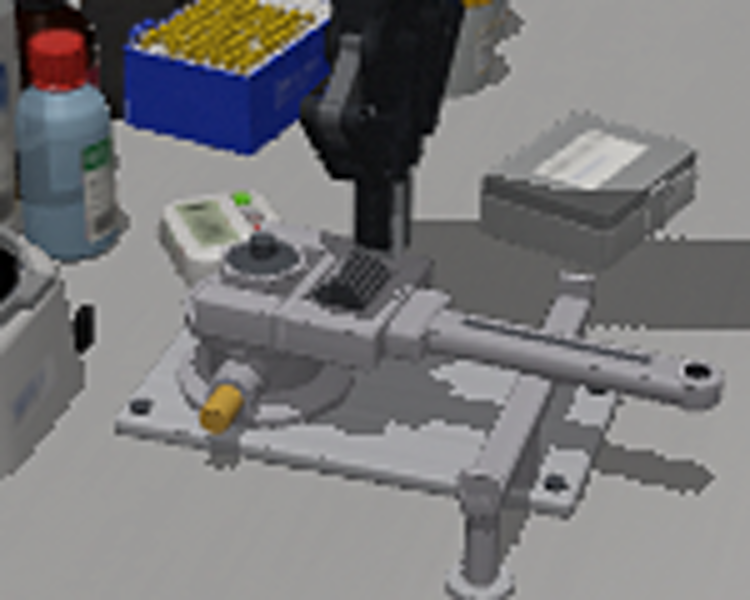

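Call:
drive_tool:
  slide:
    - [0, -0.2, -8]
    - [0, -0.2, -11]
    - [0, -0.2, -12]
    - [0, -0.2, -12]
  turn:
    - [0, 0.008, -0.005]
    - [0, 0.008, -0.005]
    - [0, 0.008, -0.005]
    - [0, 0.008, -0.005]
  gripper: [0, 0, 0, 0]

```text
t: 8.65
eef_pos: [0.5755, -0.0479, 0.0795]
tool_rot: [0.521, -0.478, 0.52, 0.479]
contact_force: [0.3, 0.3, -0.5]
gripper_width: 0.002
```

Call:
drive_tool:
  slide:
    - [1, 0, -1.5]
    - [1, 0, -1.5]
  turn:
    - [0, 0, 0]
    - [0, 0, 0]
  gripper: [0, 0]

```text
t: 8.85
eef_pos: [0.5762, -0.048, 0.0785]
tool_rot: [0.521, -0.477, 0.521, 0.479]
contact_force: [-3.9, 0.8, 7.6]
gripper_width: -0.001
```

Call:
drive_tool:
  slide:
    - [0, 0, -0.8]
    - [4, -0.3, -0.8]
    - [8, -0.7, -0.8]
    - [12, -1, -0.8]
    - [16, -1.3, -0.8]
    - [19, -1.6, -0.8]
  turn:
    - [0, 0, 0]
    - [0, 0, 0]
    - [0, 0, 0]
    - [0, 0, 0]
    - [0, 0, 0]
    - [0, 0, 0]
  gripper: [0, 0, 0, 0, 0, 0]

```text
t: 9.45
eef_pos: [0.5957, -0.0497, 0.0797]
tool_rot: [0.521, -0.477, 0.52, 0.479]
contact_force: [-5.2, 0.0, 16.7]
gripper_width: -0.005
```

Call:
drive_tool:
  slide:
    - [0, 0, 8]
    - [-19, 1.7, 8]
    - [-20, 1.8, 8]
    - [-20, 1.8, -1.2]
    - [-20, 1.8, -1.2]
    - [-16, 1.4, -1.2]
    - [-12, 1, -1.2]
    - [-7, 0.6, -1.2]
    - [-2, 0.2, -1.2]
    - [1, 0, -1.2]
  turn:
    - [0, 0, 0]
    - [0, 0, 0]
    - [0, 0, 0]
    - [0, 0, 0]
    - [0, 0, 0]
    - [0, 0, 0]
    - [0, 0, 0]
    - [0, 0, 0]
    - [0, 0, 0]
    - [0, 0, 0]
  gripper: [0, 0, 0, 0, 0, 0, 0, 0, 0, 0]

```text
t: 10.45
eef_pos: [0.5976, -0.0502, 0.0796]
tool_rot: [0.521, -0.477, 0.52, 0.479]
contact_force: [-4.8, -1.3, 14.8]
gripper_width: -0.002
```

```bash
python3 look.py k side
python3 - <<'E'
from h import *
c=load("k_side.pkl"); crop(c,"k1",280,200,360,250,10)
c=load("j_side.pkl"); crop(c,"k0",280,200,360,250,10)
E
```

```text
10.5 [ 0.5982 -0.0503  0.0796] [[0.0, -0.996, 0.086], [0.003, 0.086, 0.996], [-1.0, -0.0, 0.003]] [-3.7 -0.  13.5] -0.000940081281702624
```

View pics/k1.png

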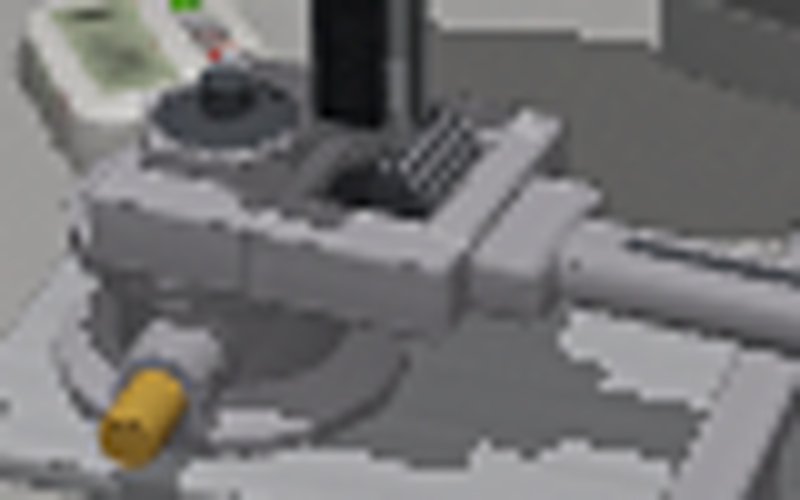

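View pics/k0.png

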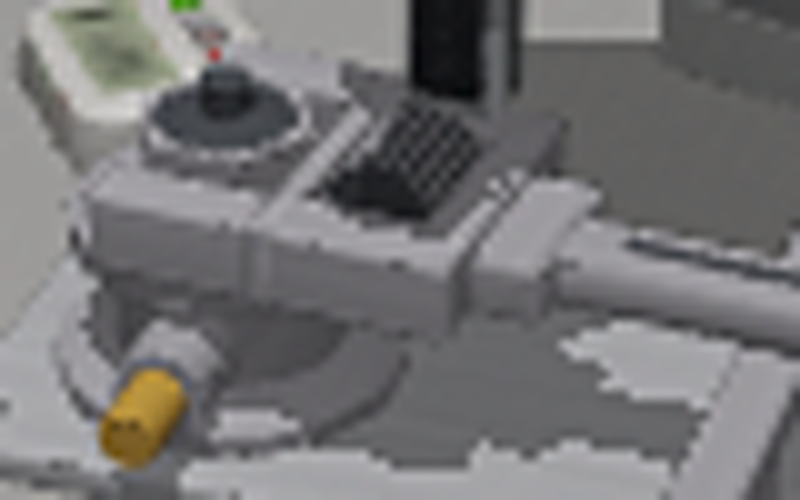

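Call:
drive_tool:
  slide:
    - [0, 0, 8]
    - [-20, 1.8, 8]
    - [-22, 1.9, 8]
    - [-22, 1.9, -1]
    - [-22, 1.9, -1.2]
    - [-18, 1.5, -1.2]
    - [-13, 1.1, -1.2]
    - [-8, 0.7, -1.2]
    - [-3, 0.3, -1.2]
    - [0, 0, -1.2]
  turn:
    - [0, 0, 0]
    - [0, 0, 0]
    - [0, 0, 0]
    - [0, 0, 0]
    - [0, 0, 0]
    - [0, 0, 0]
    - [0, 0, 0]
    - [0, 0, 0]
    - [0, 0, 0]
    - [0, 0, 0]
  gripper: [0, 0, 0, 0, 0, 0, 0, 0, 0, 0]

```text
t: 11.5
eef_pos: [0.599, -0.0524, 0.0794]
tool_rot: [0.522, -0.478, 0.521, 0.478]
contact_force: [-5.0, -4.3, 13.8]
gripper_width: 0.0
```

Call:
drive_tool:
  slide:
    - [0, 0, 8]
    - [-20, 1.8, 8]
    - [-22, 1.9, 8]
    - [-22, 1.9, -1]
    - [-22, 1.9, -1.2]
    - [-18, 1.5, -1.2]
    - [-13, 1.1, -1.2]
    - [-8, 0.7, -1.2]
    - [-3, 0.3, -1.2]
    - [0, 0, -1.2]
  turn:
    - [0, 0, 0]
    - [0, 0, 0]
    - [0, 0, 0]
    - [0, 0, 0]
    - [0, 0, 0]
    - [0, 0, 0]
    - [0, 0, 0]
    - [0, 0, 0]
    - [0, 0, 0]
    - [0, 0, 0]
  gripper: [0, 0, 0, 0, 0, 0, 0, 0, 0, 0]

```text
t: 12.5
eef_pos: [0.5957, -0.053, 0.0794]
tool_rot: [0.52, -0.475, 0.523, 0.48]
contact_force: [-21.7, -0.1, 36.4]
gripper_width: -0.001
```

Call:
drive_tool:
  slide:
    - [0, 0, 5]
    - [0, 0, 30]
    - [-20, 50, 70]
    - [-50, 90, 110]
    - [-78, 124, 150]
    - [-78, 124, 167]
    - [-78, 124, 167]
  turn:
    - [0, 0, 0]
    - [0, 0, 0]
    - [0, 0, 0]
    - [0, 0, 0]
    - [0, 0, 0]
    - [0, 0, 0]
    - [0, 0, 0]
  gripper: [0, 0, 0, 0, 0, 0, 0]

```text
t: 13.2
eef_pos: [0.5194, 0.0759, 0.2508]
tool_rot: [0.521, -0.477, 0.519, 0.481]
contact_force: [0.4, 0.8, 0.7]
gripper_width: 0.001
```

```bash
python3 look.py l wrist side
python3 - <<'E'
from h import *
c=load("l_wrist.pkl"); crop(c,"l2",155,240,255,350,6)
c=load("l_side.pkl"); crop(c,"l1",250,170,400,280,5)
E
```

```text
13.3 [0.5188 0.0723 0.2471] [[-0.006, -0.996, 0.086], [0.003, 0.086, 0.996], [-1.0, 0.006, 0.002]] [ 0.2 -0.   0. ] -0.0004238523126725565
```

View pics/l2.png

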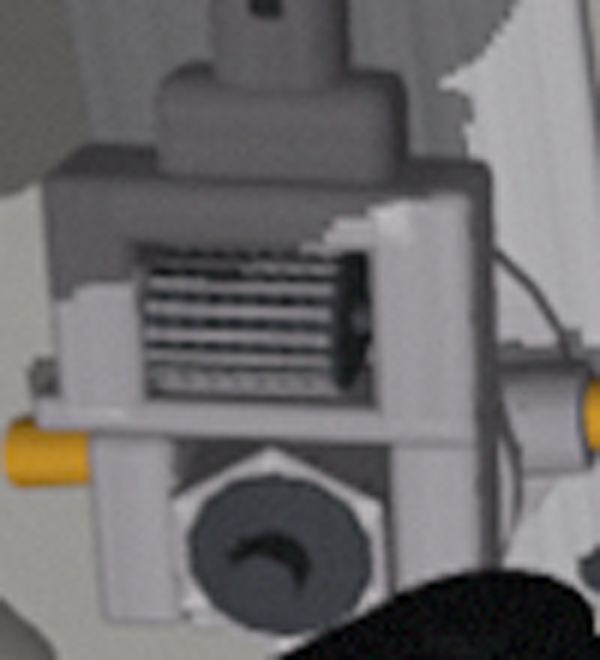

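View pics/l1.png

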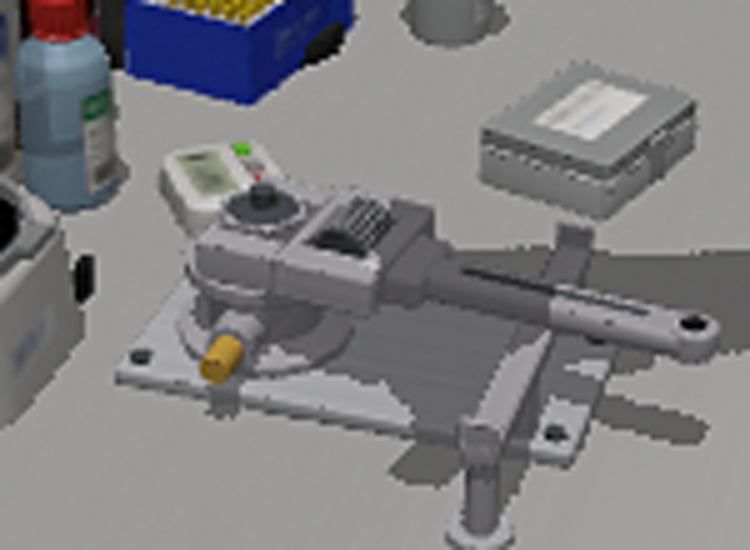

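Run:
```python
from h import *
c=load("l_wrist.pkl"); crop(c,"l3",175,300,240,350,12)
```

```text
(no output)
```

View pics/l3.png

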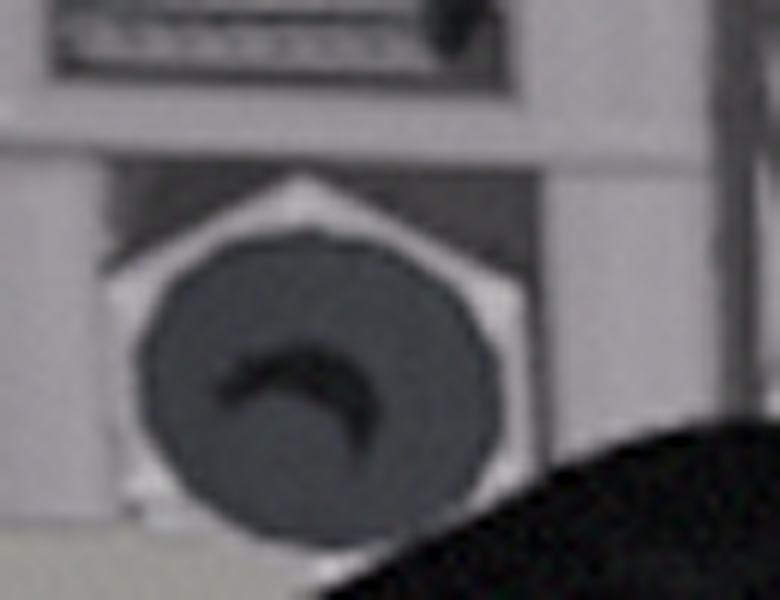

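Run:
```python
from h import *
c=load("l_wrist.pkl")
P=lambda x,y,z: pt(c,155+(x+.5)/6-.5,240+(y+.5)/6-.5,z).round(4)
print("worm ends",P(147,322,.079),P(340,320,.079))
Q=lambda x,y,z: pt(c,175+(x+.5)/12-.5,300+(y+.5)/12-.5,z).round(4)
a,b=Q(103,200,.072),Q(542,200,.072);print("mouth",a,b,np.linalg.norm(a-b))
a,b=Q(108,290,.074),Q(523,290,.074);print("nut",a,b,np.linalg.norm(a-b), "disk",Q(318,388,.074))
a,b=Q(108,380,.072),Q(545,380,.072);print("mouth low",a,b,np.linalg.norm(a-b))
crop(c,"l4",150,110,280,250,5)
i=load("i_wrist.pkl");P=lambda x,y,z: pt(i,155+(x+.5)/6-.5,240+(y+.5)/6-.5,z).round(4)
a,b=P(157,480,.072),P(420,480,.072);print("mouth i",np.linalg.norm(a-b))
```

```text
worm ends [ 0.5841 -0.0672  0.079 ] [ 0.5863 -0.0357  0.079 ]
mouth [ 0.6129 -0.0714  0.072 ] [ 0.616  -0.0341  0.072 ] 0.03742859869137503
nut [ 0.6204 -0.0717  0.074 ] [ 0.6233 -0.0364  0.074 ] 0.03541892149684967 disk [ 0.6313 -0.0555  0.074 ]
mouth low [ 0.6301 -0.0744  0.072 ] [ 0.6333 -0.0367  0.072 ] 0.03783556527924486
mouth i 0.044737121051761926
```

View pics/l4.png

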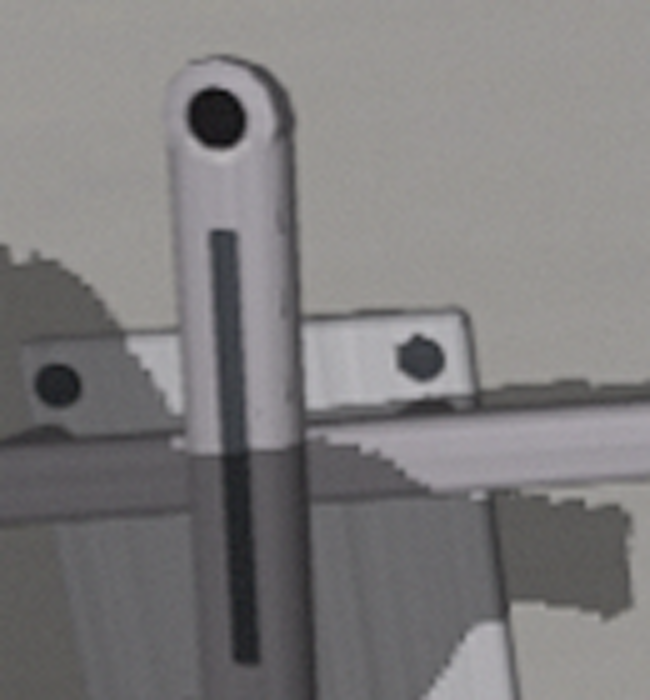

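Call:
drive_tool:
  slide:
    - [20, -40, -20]
    - [40, -80, -50]
    - [57, -110, -90]
    - [57, -122, -125]
    - [57, -123, -152]
    - [57, -123, -160]
    - [57, -123, -160]
    - [57, -123, -166]
    - [57, -123, -168.5]
  turn:
    - [0, -0.006, 0]
    - [0, -0.006, 0]
    - [0, -0.006, 0]
    - [0, -0.006, 0]
    - [0, -0.006, 0]
    - [0, -0.006, 0]
    - [0, -0.006, 0]
    - [0, -0.006, 0]
    - [0, -0.006, 0]
  gripper: [0, 0, 0, 0, 0, 0, 0, 0, 0]

```text
t: 14.2
eef_pos: [0.5767, -0.0503, 0.0794]
tool_rot: [0.522, -0.478, 0.52, 0.479]
contact_force: [-0.2, 0.4, -0.2]
gripper_width: -0.002
```

Call:
drive_tool:
  slide:
    - [0, 0, -0.8]
    - [2, -0.1, -0.8]
    - [4, -0.2, -0.8]
  turn:
    - [0, 0, 0]
    - [0, 0, 0]
    - [0, 0, 0]
  gripper: [0, 0, 0]

```text
t: 14.5
eef_pos: [0.578, -0.0501, 0.0789]
tool_rot: [0.521, -0.477, 0.521, 0.48]
contact_force: [-12.0, 0.6, 11.6]
gripper_width: -0.0
```

Call:
drive_tool:
  slide:
    - [4, -0.3, 0]
    - [6, -0.5, 0]
    - [8, -0.6, 0]
  turn:
    - [0, 0, 0]
    - [0, 0, 0]
    - [0, 0, 0]
  gripper: [0, 0, 0]

```text
t: 14.8
eef_pos: [0.581, -0.0505, 0.0794]
tool_rot: [0.518, -0.474, 0.523, 0.483]
contact_force: [-18.2, 1.1, 21.8]
gripper_width: -0.001
```

Call:
drive_tool:
  slide:
    - [0, 0, 5]
    - [0, 0, 35]
    - [0, 30, 70]
    - [10, 65, 110]
    - [20, 100, 145]
    - [20, 110, 165]
    - [20, 110, 165]
  turn:
    - [0, 0, 0]
    - [0, 0, 0]
    - [0, 0, 0]
    - [0, 0, 0]
    - [0, 0, 0]
    - [0, 0, 0]
    - [0, 0, 0]
  gripper: [0, 0, 0, 0, 0, 0, 0]

```text
t: 15.5
eef_pos: [0.6038, 0.0636, 0.2491]
tool_rot: [0.52, -0.476, 0.519, 0.483]
contact_force: [0.5, 0.4, 0.4]
gripper_width: 0.002
```

```bash
python3 look.py m wrist
python3 - <<'E'
from h import *
c=load("m_wrist.pkl"); crop(c,"m1",100,40,250,330,2)
p=pr(c,[[.6313,-.0545,.074]])[0];print(p)
u,v=int(p[0]),int(p[1]); crop(c,"m2",u-35,v-30,u+35,v+25,11)
E
```

```text
15.55 [0.6024 0.0613 0.2468] [[-0.009, -0.997, 0.082], [0.007, 0.082, 0.997], [-1.0, 0.009, 0.006]] [ 0.5 -0.9 -0.5] -0.0005782040106969092
[197.88963597 255.12151027]
```

View pics/m2.png

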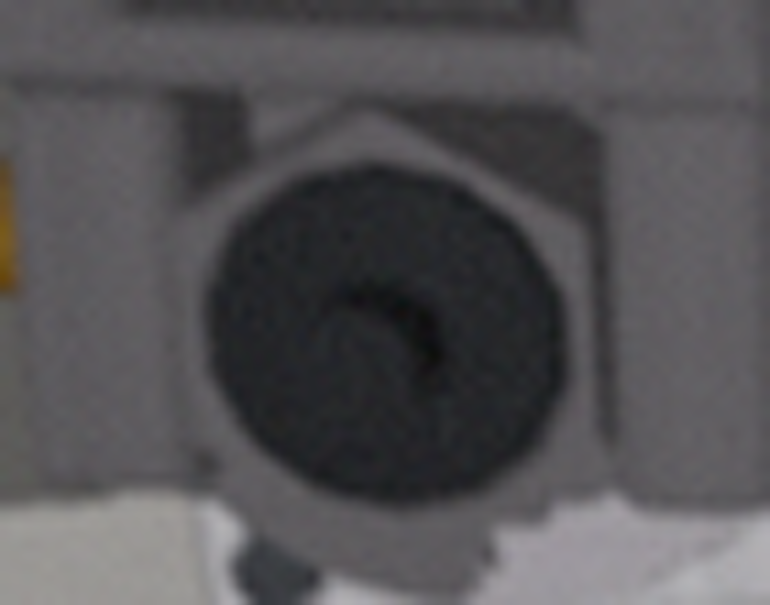

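View pics/m_wrist.png

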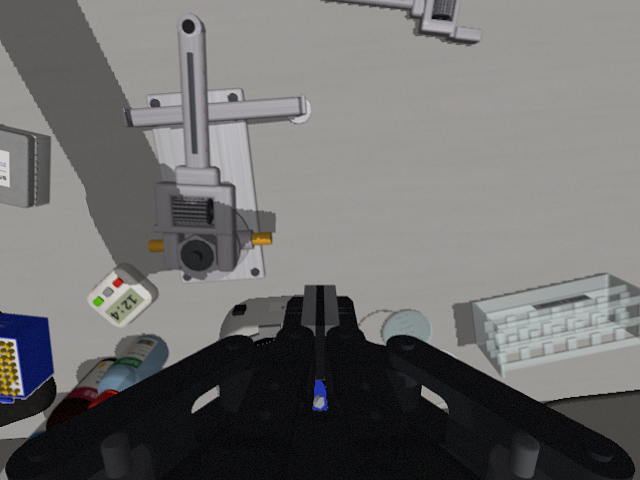

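Call:
drive_tool:
  slide:
    - [0, -40, 0]
    - [0, -80, 0]
    - [0, -115, -10]
    - [0, -115, -20]
    - [0, -115, -20]
  turn:
    - [0, -0.009, 0]
    - [0, -0.009, 0]
    - [0, -0.009, 0]
    - [0, -0.009, 0]
    - [0, -0.009, 0]
  gripper: [0, 0, 0, 0, 0]

```text
t: 16.05
eef_pos: [0.6006, -0.0557, 0.2244]
tool_rot: [0.521, -0.476, 0.521, 0.481]
contact_force: [-0.2, -0.2, 0.6]
gripper_width: -0.0
```

```bash
python3 look.py n wrist
python3 - <<'E'
from h import *
c=load("n_wrist.pkl")
p=pr(c,[[.6313,-.0545,.074]])[0];print(p)
u,v=int(p[0]),int(p[1]); print(u-35,v-35);crop(c,"n2",u-35,v-35,u+35,v+25,11)
E
```

```text
16.1 [ 0.6014 -0.054   0.2253] [[-0.003, -0.997, 0.083], [0.007, 0.083, 0.997], [-1.0, 0.003, 0.007]] [ 1.   0.3 -0.1] 0.0005623362482122991
[323.20378788 256.78173028]
288 221
```

View pics/n2.png

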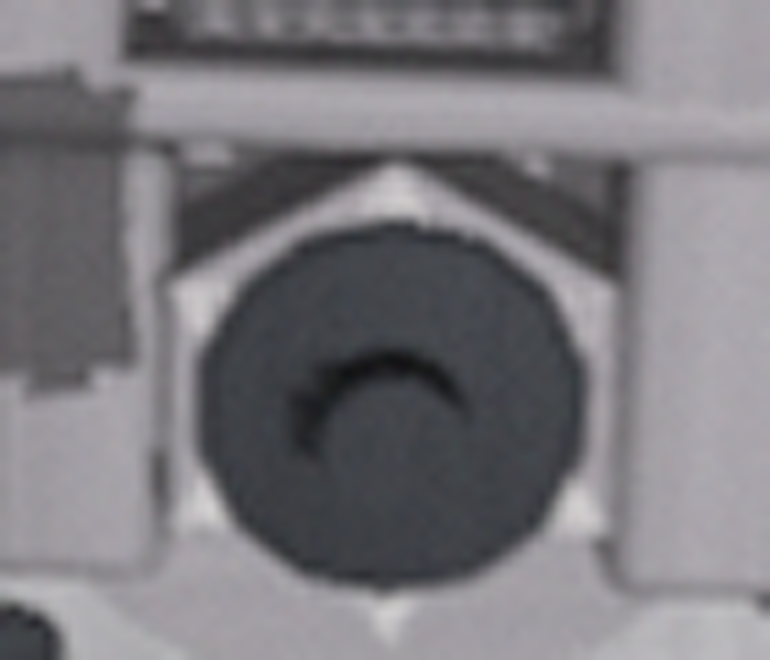

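Run:
```python
from h import *
c=load("m_wrist.pkl"); h=pt(c,188.5,26,.066);N=np.array([.6313,-.0545]);print(h); d=N-h[:2]; print(np.linalg.norm(d),np.arctan2(d[1],d[0]))
a,b=pt(c,190,55,.066),pt(c,195,152,.066);print(np.arctan2(*(b-a)[:2][::-1]))
n=load("n_wrist.pkl");P=lambda x,y,z: pt(n,288+(x+.5)/11-.5,221+(y+.5)/11-.5,z)
a,b=P(395,168,.074),P(388,638,.074);print(a,b,np.arctan2(*(b-a)[:2][::-1]),"disk",P(391,406,.074))
psi=-.115
for dd in (26,35): print(dd, N+np.array([[np.cos(psi),-np.sin(psi)],[np.sin(psi),np.cos(psi)]])@[-.17,-dd/1000])
```

```text
[ 0.43571709 -0.03031161  0.066     ]
0.1970729676292994 -0.12304854038632448
-0.12429143225936731
[ 0.61203201 -0.05268437  0.074     ] [ 0.65203932 -0.05656798  0.074     ] -0.09676935553135241 disk [ 0.63192168 -0.05465216  0.074     ]
26 [ 0.45943947 -0.06082133]
35 [ 0.45840675 -0.06976188]
```

Call:
drive_tool:
  slide:
    - [-40, -5, 0]
    - [-85, -10, -10]
    - [-120, -20, -40]
    - [-143.5, -20, -80]
    - [-143.5, -20, -120]
    - [-143.5, -20, -150]
    - [-143.5, -20, -168]
    - [-143.5, -20, -168]
    - [-143.5, -20, -168]
  turn:
    - [0.007, -0.003, -0.037]
    - [0.007, -0.003, -0.037]
    - [0.007, -0.003, -0.037]
    - [0.007, -0.003, -0.037]
    - [0.007, -0.003, -0.037]
    - [0.007, -0.003, -0.037]
    - [0.007, -0.003, -0.037]
    - [0.007, -0.003, -0.037]
    - [0.007, -0.003, -0.037]
  gripper: [0, 0, 0, 0, 0, 0, 0, 0, 0]

```text
t: 17.0
eef_pos: [0.4583, -0.0732, 0.0577]
tool_rot: [0.532, -0.466, 0.525, 0.473]
contact_force: [-0.6, -0.6, -0.3]
gripper_width: -0.001
```

```bash
python3 look.py o scene side
python3 - <<'E'
from h import *
c=load("o_side.pkl"); crop(c,"o1",250,170,400,280,5)
E
```

```text
17.1 [ 0.459  -0.0736  0.0584] [[0.003, -0.993, 0.119], [0.014, 0.119, 0.993], [-1.0, -0.001, 0.014]] [-0.6  0.1  0.7] -0.0006553744819406829
```

View pics/o1.png

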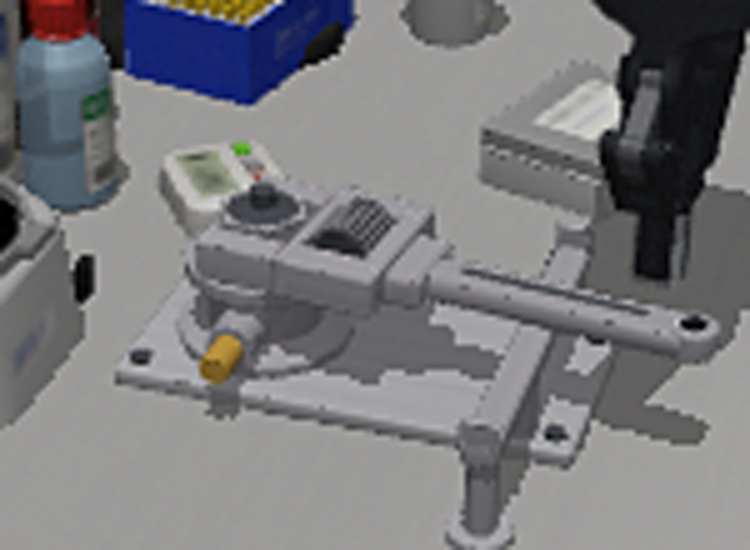

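Call:
drive_tool:
  slide:
    - [0.5, 5, -2.5]
    - [1, 10, -2.5]
    - [1.5, 14, -2.5]
    - [1.5, 14, -2.5]
  turn:
    - [-0.014, 0, 0]
    - [-0.014, 0, 0]
    - [-0.014, 0, 0]
    - [-0.014, 0, 0]
  gripper: [0, 0, 0, 0]

```text
t: 17.5
eef_pos: [0.461, -0.0588, 0.0565]
tool_rot: [0.53, -0.47, 0.528, 0.469]
contact_force: [-0.6, -0.1, -0.1]
gripper_width: 0.002
```

Call:
drive_tool:
  slide:
    - [0, 4.3, 0]
    - [0, 8.5, 0]
    - [0.2, 12.8, 0]
    - [0.4, 17.1, 0]
    - [0.8, 21.3, 0]
    - [1.3, 25.5, 0]
    - [1.9, 29.8, 0]
    - [2.6, 34, 0]
    - [3.4, 38.2, 0]
    - [4.3, 42.3, 0]
  turn:
    - [0, 0, -0.025]
    - [0, 0, -0.05]
    - [0, 0, -0.075]
    - [0, 0, -0.1]
    - [0, 0, -0.125]
    - [0, 0, -0.15]
    - [0, 0, -0.175]
    - [0, 0, -0.2]
    - [0, 0, -0.225]
    - [0, 0, -0.25]
  gripper: [0, 0, 0, 0, 0, 0, 0, 0, 0, 0]

```text
t: 18.5
eef_pos: [0.4652, -0.0166, 0.0565]
tool_rot: [0.585, -0.4, 0.583, 0.398]
contact_force: [-0.7, -4.4, 2.3]
gripper_width: -0.004
```

```bash
python3 look.py p wrist side
python3 - <<'E'
from h import *
c=load("p_side.pkl"); crop(c,"p1",250,170,400,280,5)
E
```

```text
18.6 [ 0.4655 -0.016   0.0565] [[0.004, -0.933, 0.36], [-0.0, 0.36, 0.933], [-1.0, -0.004, 0.001]] [ 0.7 -3.4  1.9] -0.005812423650045656
```

View pics/p1.png

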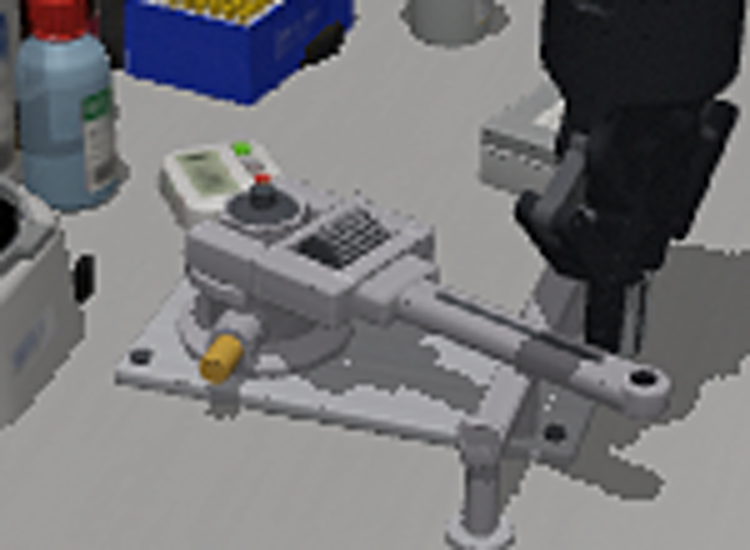

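Call:
drive_tool:
  slide:
    - [1, 4.1, 0]
    - [2.1, 8.2, 0]
    - [3.4, 12.3, 0]
    - [4.7, 16.4, 0]
    - [6.1, 20.4, 0]
    - [7.6, 24.4, 0]
  turn:
    - [0, 0, -0.025]
    - [0, 0, -0.05]
    - [0, 0, -0.075]
    - [0, 0, -0.1]
    - [0, 0, -0.125]
    - [0, 0, -0.15]
  gripper: [0, 0, 0, 0, 0, 0]

```text
t: 19.2
eef_pos: [0.4728, 0.0079, 0.0565]
tool_rot: [0.613, -0.356, 0.611, 0.353]
contact_force: [-1.2, -5.2, 3.1]
gripper_width: -0.002
```

Call:
drive_tool:
  slide:
    - [1.4, 3.2, 0]
    - [2.8, 6.4, 0]
  turn:
    - [0, 0, -0.02]
    - [0, 0, -0.04]
  gripper: [0, 0]

```text
t: 19.4
eef_pos: [0.4751, 0.0135, 0.0565]
tool_rot: [0.619, -0.343, 0.619, 0.34]
contact_force: [-0.9, -6.9, 4.2]
gripper_width: -0.004
```

Call:
drive_tool:
  slide:
    - [1.4, 3, 0]
    - [2.6, 5.5, 0]
  turn:
    - [0, 0, -0.015]
    - [0, 0, -0.03]
  gripper: [0, 0]

```text
t: 19.6
eef_pos: [0.4771, 0.0181, 0.0564]
tool_rot: [0.624, -0.333, 0.625, 0.33]
contact_force: [-2.4, -7.4, 4.6]
gripper_width: -0.003
```

```bash
python3 look.py q wrist side
python3 - <<'E'
from h import *
c=load("q_side.pkl"); crop(c,"q1",250,170,400,280,5)
E
```

```text
19.7 [0.4773 0.0185 0.0565] [[0.002, -0.829, 0.559], [-0.003, 0.559, 0.829], [-1.0, -0.003, -0.002]] [-1.3 -6.   4.3] 0.0004214674512617972
```

View pics/q1.png

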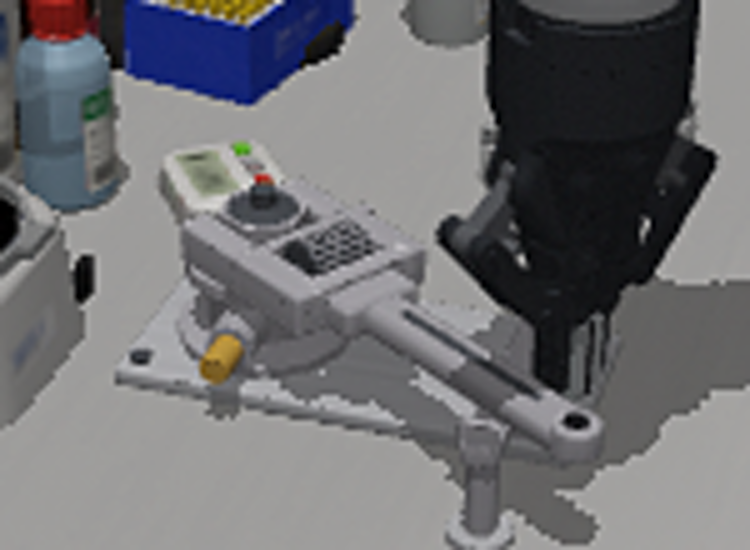

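View pics/q_wrist.png

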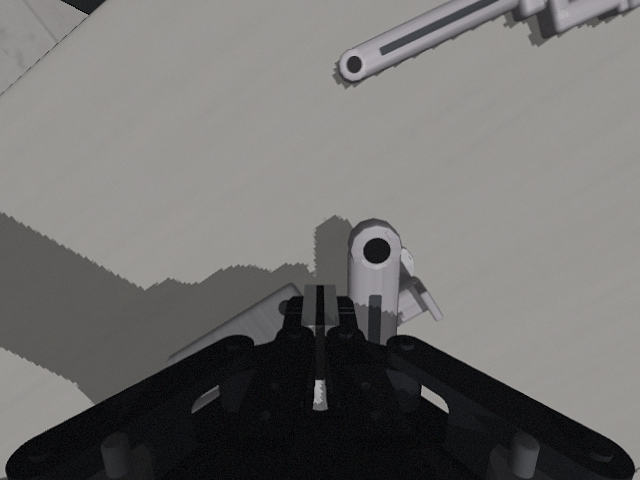

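Run:
```python
from h import *
c=load("q_wrist.pkl"); h=pt(c,377,250,.066);d=np.array([.6316,-.0546])-h[:2];print(h,np.linalg.norm(d),np.arctan2(d[1],d[0]))
```

```text
[0.46632228 0.05283393 0.066     ] 0.19712629084906946 -0.5763897163674049
```

Call:
drive_tool:
  slide:
    - [1.3, 2, 0]
    - [2.2, 3.5, 0]
    - [2.2, 3.5, 0]
  turn:
    - [0, 0, -0.01]
    - [0, 0, -0.015]
    - [0, 0, -0.015]
  gripper: [0, 0, 0]

```text
t: 20.0
eef_pos: [0.4783, 0.0206, 0.0564]
tool_rot: [0.626, -0.328, 0.628, 0.325]
contact_force: [-2.9, -7.3, 6.1]
gripper_width: 0.001
```

Call:
drive_tool:
  slide:
    - [1.5, 2.5, 0]
    - [3, 5, 0]
    - [3, 5, 0]
  turn:
    - [0, 0, 0]
    - [0, 0, 0]
    - [0, 0, 0]
  gripper: [0, 0, 0]

```text
t: 20.3
eef_pos: [0.4793, 0.0225, 0.0563]
tool_rot: [0.625, -0.328, 0.63, 0.324]
contact_force: [-5.0, -12.6, 10.6]
gripper_width: 0.001
```

```bash
python3 look.py r wrist
python3 - <<'E'
from h import *
c=load("r_wrist.pkl"); crop(c,"r1",310,190,450,350,4)
E
```

```text
20.35 [0.4793 0.0225 0.0563] [[-0.004, -0.818, 0.575], [-0.007, 0.575, 0.818], [-1.0, -0.001, -0.008]] [ -6.  -12.5  10.9] 0.005542181590814797
```

View pics/r1.png

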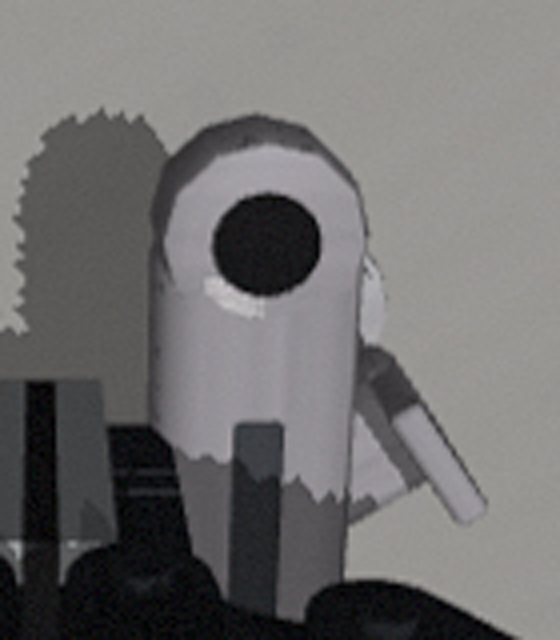

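Run:
```python
from h import *
c=load("r_wrist.pkl"); h=pt(c,376.4,250.7,.066);d=np.array([.6316,-.0546])-h[:2];print(h,np.linalg.norm(d),np.arctan2(d[1],d[0]))
```

```text
[0.46928263 0.05717848 0.066     ] 0.19708210787660452 -0.6030620881401784
```

Call:
drive_tool:
  slide:
    - [1.5, 3, 0]
    - [3, 6, 0]
    - [3, 6, 0]
  turn:
    - [0, 0, 0]
    - [0, 0, 0]
    - [0, 0, 0]
  gripper: [0, 0, 0]

```text
t: 20.65
eef_pos: [0.4805, 0.0246, 0.0564]
tool_rot: [0.624, -0.327, 0.632, 0.323]
contact_force: [-4.7, -14.1, 10.9]
gripper_width: 0.001
```

```bash
python3 look.py s wrist
python3 - <<'E'
from h import *
c=load("s_wrist.pkl"); crop(c,"s1",310,190,450,350,4)
E
```

```text
20.7 [0.4805 0.0246 0.0564] [[-0.007, -0.816, 0.578], [-0.011, 0.578, 0.816], [-1.0, -0.0, -0.013]] [ -5.6 -14.9  10.3] 0.0016796093174796076
```

View pics/s1.png

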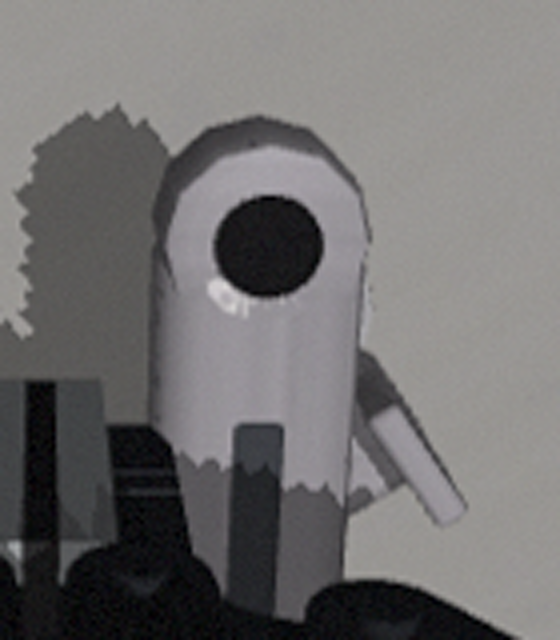

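Call:
drive_tool:
  slide:
    - [-4, -8, 0]
    - [-8, -16, 20]
    - [-8, -16, 60]
    - [10, -16, 105]
    - [50, -40, 145]
    - [90, -60, 165]
    - [120, -79, 170]
    - [120, -79, 170]
    - [120, -79, 170]
  turn:
    - [0, 0, 0]
    - [0, 0, 0]
    - [0, 0, 0]
    - [0, 0, 0]
    - [0, 0, 0]
    - [0, 0, 0]
    - [0, 0, 0]
    - [0, 0, 0]
    - [0, 0, 0]
  gripper: [0, 0, 0, 0, 0, 0, 0, 0, 0]

```text
t: 21.6
eef_pos: [0.6006, -0.054, 0.2259]
tool_rot: [0.624, -0.327, 0.632, 0.323]
contact_force: [-1.0, 0.7, -0.6]
gripper_width: -0.001
```

```bash
python3 look.py u wrist
python3 - <<'E'
from h import *
c=load("u_wrist.pkl")
p=pr(c,[[.6316,-.0546,.074]])[0];print(p)
u,v=int(p[0]),int(p[1]); print(u-35,v-35);crop(c,"u2",u-35,v-35,u+35,v+25,11)
E
```

```text
21.65 [ 0.5997 -0.0533  0.2255] [[-0.009, -0.816, 0.577], [-0.01, 0.578, 0.816], [-1.0, 0.002, -0.013]] [ 0.7 -0.4 -0.1] 0.003330952826207375
[341.59891389 250.48278147]
306 215
```

View pics/u2.png

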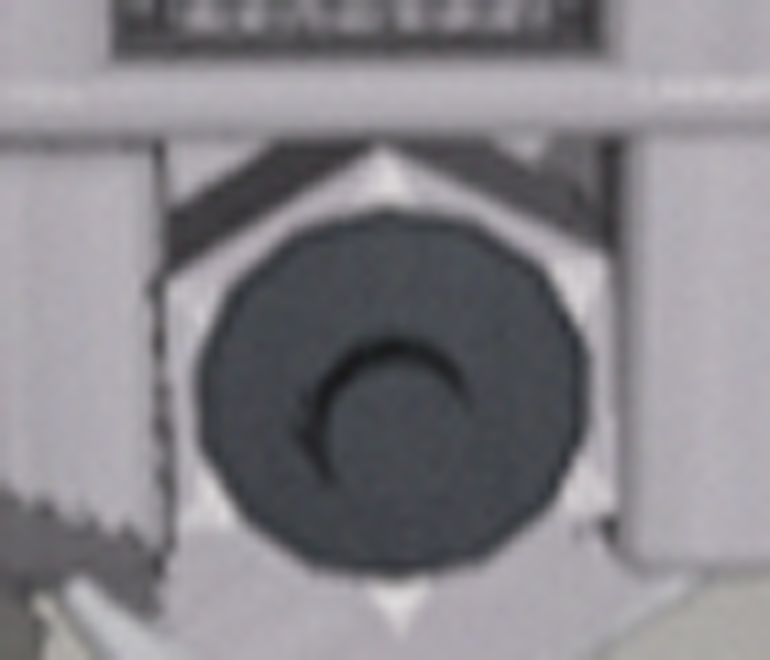

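View pics/u_wrist.png

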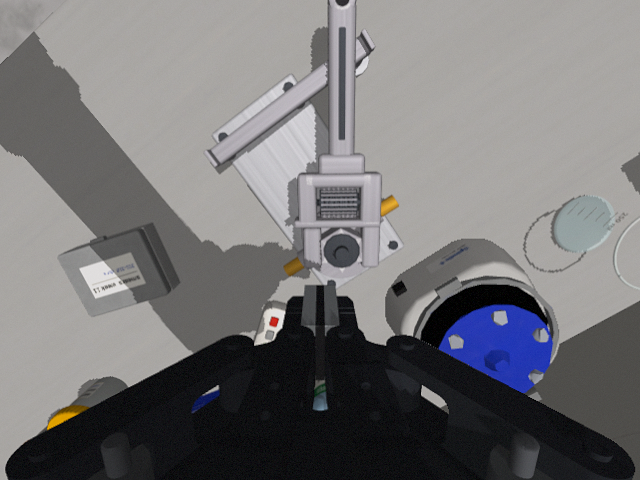

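Run:
```python
from h import *
def yaw(a,b): d=(b-a)[:2]; return np.arctan2(d[1],d[0])
for f,u0,v0,cs,je,jm in (("n",288,221,((395,168),(388,638)),((630,180),(620,560)),((172,180),(163,540))),("u",306,215,((383,150),(402,632)),((618,150),(630,540)),((160,150),(168,540)))):
    c=load(f+"_wrist.pkl");P=lambda q,z: pt(c,u0+(q[0]+.5)/11-.5,v0+(q[1]+.5)/11-.5,z)
    print(f,"nut",yaw(P(cs[0],.074),P(cs[1],.074)),"disk",P((395,395),.074),"fixed",yaw(P(je[0],.072),P(je[1],.072)),"mov",yaw(P(jm[0],.072),P(jm[1],.072)))
    m=(je[0][1]+120); a=P((np.interp(300,[je[0][1],je[1][1]],[je[0][0],je[1][0]]),300),.072);b=P((np.interp(300,[jm[0][1],jm[1][1]],[jm[0][0],jm[1][0]]),300),.072);print("mouth",np.linalg.norm(a-b))
    crop(c,f+"h",290,0,400,200,4)
c=load("u_wrist.pkl"); 
print("slot",yaw(pt(c,342,30,.066),pt(c,342,138,.066)))
print("slot", [yaw(pt(c,a,30,.066),pt(c,b,138,.066)) for a,b in ((342.5,341.5),)])
# stand yaw via rail
print("rail",pt(c,213,164,.052),pt(c,350,75,.052))
```

```text
n nut -0.09676935553135241 disk [ 0.63101319 -0.0542528   0.074     ] fixed -0.09047180667920059 mov -0.12283072182268265
mouth 0.036943151630000656
u nut -0.5612478600524209 disk [ 0.63150465 -0.05468988  0.074     ] fixed -0.5522620041074987 mov -0.5960191606841384
mouth 0.03701494395172289
slot -0.5984242728597071
slot [np.float64(-0.6084361897740941)]
rail [ 0.5052167  -0.10591115  0.052     ] [0.51556592 0.03423527 0.052     ]
```

Run:
```python
from h import *
c=load("u_wrist.pkl"); crop(c,"u3",200,20,400,180,4)
```

```text
(no output)
```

View pics/u3.png

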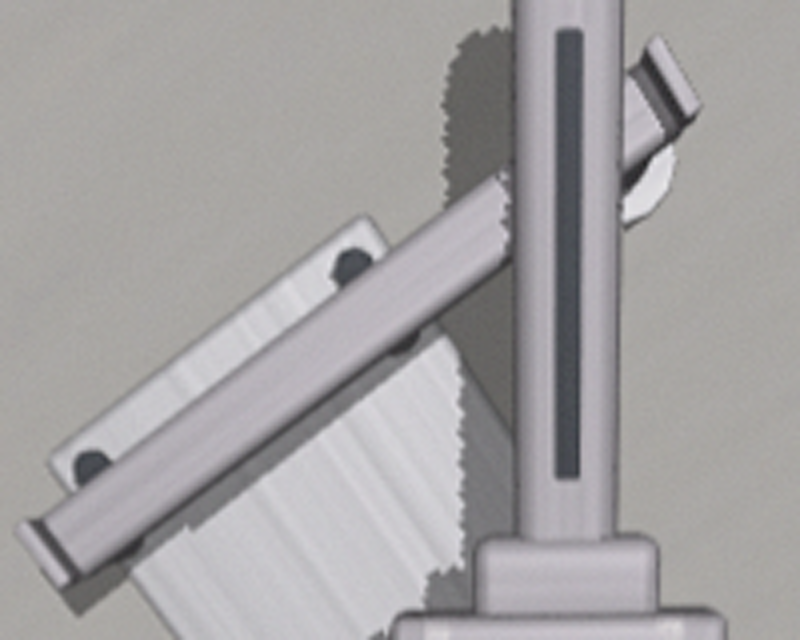

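Call:
drive_tool:
  slide:
    - [-25, 25, 0]
    - [-50, 50, -20]
    - [-50, 50.3, -60]
    - [-50, 50.3, -100]
    - [-50, 50.3, -140]
    - [-50, 50.3, -160]
    - [-50, 50.3, -168]
    - [-50, 50.3, -168]
  turn:
    - [0.01, -0.009, 0.054]
    - [0.01, -0.009, 0.054]
    - [0.01, -0.009, 0.054]
    - [0.01, -0.009, 0.054]
    - [0.01, -0.009, 0.054]
    - [0.01, -0.009, 0.054]
    - [0.01, -0.009, 0.054]
    - [0.01, -0.009, 0.054]
  gripper: [0.6, 0.6, 0.6, 0.6, 0.6, 0.6, 0.6, 0.6]

```text
t: 22.45
eef_pos: [0.5482, -0.0022, 0.0567]
tool_rot: [0.618, -0.342, 0.62, 0.343]
contact_force: [-0.3, 0.5, 1.1]
gripper_width: 0.6
```

```bash
python3 look.py v wrist
python3 - <<'E'
from h import *
c=load("v_wrist.pkl"); 
for i in [(pt(c,320,100,.066),pt(c,320,200,.066))]: print(i)
E
```

```text
22.5 [ 0.5493 -0.0024  0.0578] [[-0.0, -0.847, 0.532], [0.001, 0.532, 0.847], [-1.0, 0.001, 0.0]] [-0.1 -0.6  0.5] 0.6018958579872843
(array([0.47664178, 0.04263933, 0.066     ]), array([0.50713443, 0.02352288, 0.066     ]))
```

View pics/v_wrist.png

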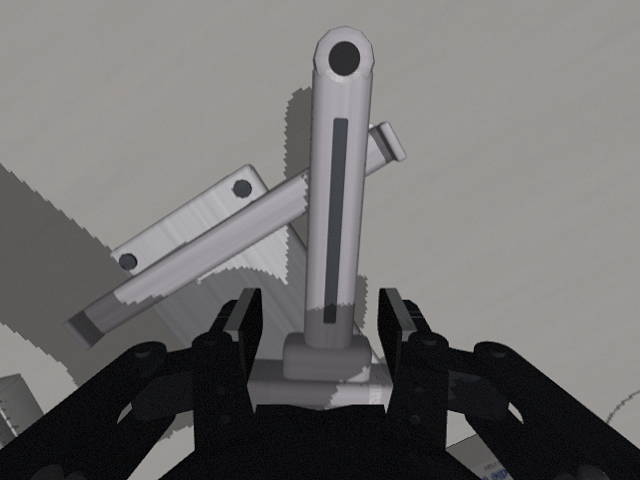

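Run:
```python
from h import *
c=load("v_wrist.pkl"); a,b=pt(c,341.5,119,.066),pt(c,330,322,.066);d=b-a;print(a,b,np.arctan2(d[1],d[0]))
h=pt(c,344.5,58.5,.066);d=np.array([.6316,-.0546])-h[:2];print(h,np.arctan2(d[1],d[0]))
```

```text
[0.48621172 0.04581361 0.066     ] [ 0.5540712 -0.0008496  0.066    ] -0.6023855319200555
[0.46976998 0.05694646 0.066     ] -0.6034961438188454
```

Call:
drive_tool:
  slide:
    - [0, 0, 0]
    - [0, 0, 0]
    - [0, 0, 0]
    - [0, 0, 0]
    - [0, 0, 0]
    - [0, 0, 0]
  turn:
    - [0, 0, 0]
    - [0, 0, 0]
    - [0, 0, 0]
    - [0, 0, 0]
    - [0, 0, 0]
    - [0, 0, 0]
  gripper: [0.4, 0.3, 0.15, 0, 0, 0]
  squeeze: 25

```text
t: 23.1
eef_pos: [0.5509, -0.0008, 0.0595]
tool_rot: [0.62, -0.342, 0.617, 0.343]
contact_force: [-0.1, 4.7, 6.5]
gripper_width: 0.248
```

```bash
python3 look.py w wrist
```

```text
23.15 [ 0.5509 -0.0009  0.0595] [[0.003, -0.847, 0.532], [0.003, 0.532, 0.847], [-1.0, -0.001, 0.004]] [-0.8  3.2  5.8] 0.24511727161671087
```

View pics/w_wrist.png

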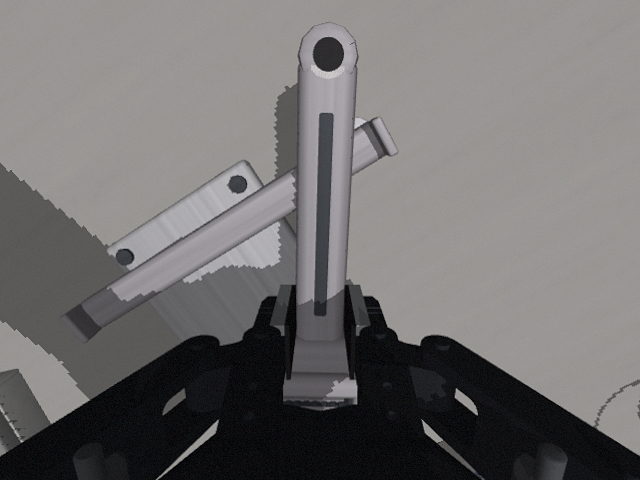

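Call:
drive_tool:
  slide:
    - [0, -0.7, 0]
    - [0, -1.4, 0]
    - [0, -1.4, 0]
    - [0, -1.4, 0]
  turn:
    - [0, 0, 0.005]
    - [0, 0, 0.01]
    - [0, 0, 0.01]
    - [0, 0, 0.01]
  gripper: [0, 0, 0, 0]
  squeeze: 50

```text
t: 23.55
eef_pos: [0.5503, -0.0017, 0.0597]
tool_rot: [0.618, -0.344, 0.616, 0.346]
contact_force: [-3.6, 3.6, 4.7]
gripper_width: 0.236
```

```bash
python3 look.py x wrist;python3 - <<'E'
from h import *
c=load("x_wrist.pkl"); crop(c,"x1",280,0,380,320,2)
E
```

```text
23.6 [ 0.5502 -0.0017  0.0597] [[0.001, -0.852, 0.523], [0.004, 0.523, 0.852], [-1.0, 0.001, 0.004]] [-3.6  3.   5. ] 0.2400158924900122
```

View pics/x1.png

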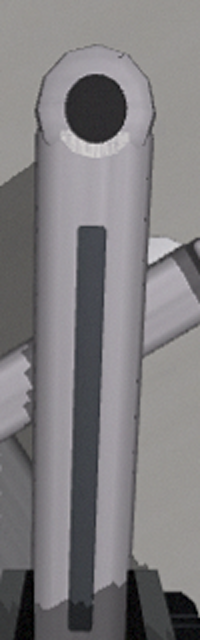

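Run:
```python
from h import *
c=load("x_wrist.pkl"); a,b=pt(c,325.7,113.5,.066),pt(c,319.8,314,.066);d=b-a;print(np.arctan2(d[1],d[0]))
h=pt(c,327.7,53.5,.066);d=np.array([.6316,-.0546])-h[:2];print(h,np.arctan2(d[1],d[0]))
c=load("d_wrist.pkl"); a,b=pt(c,321,104,.014),pt(c,320,312,.014);d=b-a;print(np.arctan2(d[1],d[0]),"d, tool .07")
```

```text
-0.5764008992946986
[0.46634585 0.05278638 0.066     ] -0.5762525968960015
0.06660080283035773 d, tool .07
```

Call:
drive_tool:
  slide:
    - [0, 0, 0]
    - [0, 0, 0]
    - [0, 0, 40]
    - [10, -10, 90]
    - [30, -30, 135]
    - [50, -52, 165]
    - [50, -52, 165]
    - [50, -52, 165]
  turn:
    - [0, 0, 0]
    - [0, 0, 0]
    - [0, 0, 0]
    - [0, 0, 0]
    - [0, 0, -0.01]
    - [0, 0, -0.01]
    - [0, 0, -0.01]
    - [0, 0, -0.01]
  gripper: [0.5, 0.5, 0.5, 0.3, 0, 0, 0, 0]

```text
t: 24.4
eef_pos: [0.601, -0.0549, 0.2254]
tool_rot: [0.621, -0.341, 0.617, 0.342]
contact_force: [-1.1, 0.4, -0.4]
gripper_width: -0.001
```

```bash
python3 look.py y wrist
python3 - <<'E'
from h import *
c=load("y_wrist.pkl")
p=pr(c,[[.6316,-.0546,.074]])[0];print(p)
u,v=int(p[0]),int(p[1]); print(u-35,v-35);crop(c,"y2",u-35,v-35,u+35,v+25,11);crop(c,"y3",u-60,0,u+60,v-30,3)
E
```

```text
24.45 [ 0.5998 -0.0537  0.224 ] [[0.001, -0.847, 0.532], [0.004, 0.532, 0.847], [-1.0, 0.001, 0.004]] [ 0.4 -0.3  0.5] 0.0008347750202985509
[337.5994386  250.27223497]
302 215
```

View pics/y2.png

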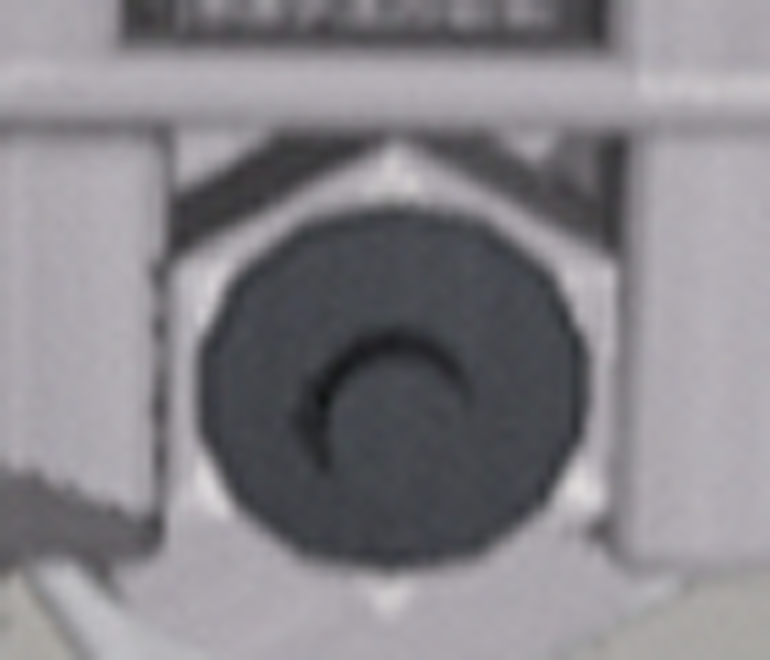

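View pics/y3.png

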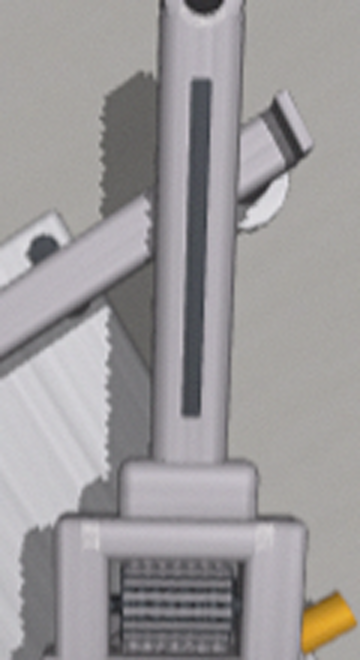

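Run:
```python
from h import *
c=load("y_wrist.pkl")
def yaw(a,b): d=(b-a)[:2]; return np.arctan2(d[1],d[0])
P=lambda x,y,z: pt(c,302+(x+.5)/11-.5,215+(y+.5)/11-.5,z)
print("nut",yaw(P(395,145,.074),P(388,612,.074)), "60deg pair",yaw(P(178,262,.074),P(198,495,.074)),yaw(P(615,258,.074),P(588,492,.074)),P(393,386,.074))
Q=lambda x,y,z: pt(c,277+(x+.5)/3-.5,0+(y+.5)/3-.5,z)
print("slot",yaw(Q(201,78,.066),Q(191,416,.066)))
c=load("u_wrist.pkl");P=lambda x,y,z: pt(c,306+(x+.5)/11-.5,215+(y+.5)/11-.5,z)
print("u nut",yaw(P(383,150,.074),P(402,632,.074)))
```

```text
nut -0.5616496794177788 60deg pair -0.48130423555804946 -0.641226173543769 [ 0.63093792 -0.05453583  0.074     ]
slot -0.5759327616145768
u nut -0.5612478600524209
```

Run:
```python
from h import *
c=load("y_wrist.pkl")
Q=lambda x,y,z: pt(c,277+(x+.5)/3-.5,0+(y+.5)/3-.5,z)
print(Q(122,603,.079),Q(238,603,.079)); w=(Q(122,603,.079)+Q(238,603,.079))/2
d=np.array([np.cos(.57),-np.sin(.57)]); print(w, "start",w[:2]-.007*d, d*20)
```

```text
[ 0.58366539 -0.04555012  0.079     ] [ 0.60090853 -0.0182107   0.079     ]
[ 0.59228696 -0.03188041  0.079     ] start [ 0.58639365 -0.02810299] [ 16.8380195  -10.79264097]
```

Call:
drive_tool:
  slide:
    - [-14, 25, -40]
    - [-14, 25, -80]
    - [-14, 25, -115]
    - [-14, 25, -132]
    - [-14, 25, -138]
    - [-14, 25, -142]
    - [-14, 25, -143.5]
  turn:
    - [-0.004, 0, -0.005]
    - [-0.004, 0, -0.005]
    - [-0.004, 0, -0.005]
    - [-0.004, 0, -0.005]
    - [-0.004, 0, -0.005]
    - [-0.004, 0, -0.005]
    - [-0.004, 0, -0.005]
  gripper: [0, 0, 0, 0, 0, 0, 0]

```text
t: 25.15
eef_pos: [0.5859, -0.0285, 0.0806]
tool_rot: [0.62, -0.341, 0.619, 0.34]
contact_force: [-0.2, -0.9, -0.3]
gripper_width: 0.001
```

Call:
drive_tool:
  slide:
    - [0, 0, -2]
    - [0, 0, -2.5]
  turn:
    - [0, 0, 0]
    - [0, 0, 0]
  gripper: [0, 0]

```text
t: 25.35
eef_pos: [0.5865, -0.0286, 0.0795]
tool_rot: [0.621, -0.341, 0.619, 0.34]
contact_force: [-3.6, -0.1, 9.0]
gripper_width: -0.003
```

Now stroke slowly in pieces, watching the rub.

Call:
drive_tool:
  slide:
    - [1.7, -1.1, -1.2]
    - [3.4, -2.1, -1.2]
    - [5, -3.2, -1.2]
  turn:
    - [0, 0, 0]
    - [0, 0, 0]
    - [0, 0, 0]
  gripper: [0, 0, 0]

```text
t: 25.65
eef_pos: [0.5895, -0.0306, 0.0798]
tool_rot: [0.62, -0.339, 0.619, 0.342]
contact_force: [-11.0, 3.3, 16.2]
gripper_width: 0.004
```

Call:
drive_tool:
  slide:
    - [2.5, -1.6, -0.8]
    - [5, -3.2, -0.8]
    - [7, -4.4, -0.8]
  turn:
    - [0, 0, 0]
    - [0, 0, 0]
    - [0, 0, 0]
  gripper: [0, 0, 0]

```text
t: 25.95
eef_pos: [0.5931, -0.0329, 0.0798]
tool_rot: [0.618, -0.337, 0.621, 0.345]
contact_force: [-14.7, 5.6, 16.8]
gripper_width: -0.001
```

Call:
drive_tool:
  slide:
    - [3, -1.9, -0.5]
    - [6, -3.8, -0.5]
    - [9, -5.7, -0.5]
    - [9, -5.7, -0.5]
  turn:
    - [0, 0, 0]
    - [0, 0, 0]
    - [0, 0, 0]
    - [0, 0, 0]
  gripper: [0, 0, 0, 0]

```text
t: 26.35
eef_pos: [0.6032, -0.0392, 0.0799]
tool_rot: [0.619, -0.338, 0.62, 0.344]
contact_force: [1.5, 0.2, 0.5]
gripper_width: -0.0
```

Call:
drive_tool:
  slide:
    - [0, 0, 10]
    - [0, 0, 50]
    - [0, -5, 100]
    - [-3, -14, 145]
    - [-3, -14, 145]
    - [-3, -14, 145]
  turn:
    - [0, 0, 0]
    - [0, 0, 0]
    - [0, 0, 0]
    - [0, 0, 0]
    - [0, 0, 0]
    - [0, 0, 0]
  gripper: [0, 0, 0, 0, 0, 0]

```text
t: 26.95
eef_pos: [0.6009, -0.0536, 0.2267]
tool_rot: [0.62, -0.338, 0.619, 0.343]
contact_force: [-1.1, 0.2, -1.0]
gripper_width: -0.007
```

```bash
python3 look.py z wrist
python3 - <<'E'
from h import *
c=load("z_wrist.pkl")
p=pr(c,[[.6316,-.0546,.074]])[0];print(p)
u,v=int(p[0]),int(p[1]); print(u-35,v-35);crop(c,"z2",u-35,v-35,u+35,v+25,11);crop(c,"z3",u-60,0,u+60,v-30,3)
E
```

```text
27.0 [ 0.6    -0.053   0.2251] [[-0.006, -0.845, 0.535], [0.007, 0.535, 0.845], [-1.0, 0.009, 0.003]] [-0.   0.6 -0.4] -0.0032042134772044054
[336.51307323 251.89773096]
301 216
```

View pics/z2.png

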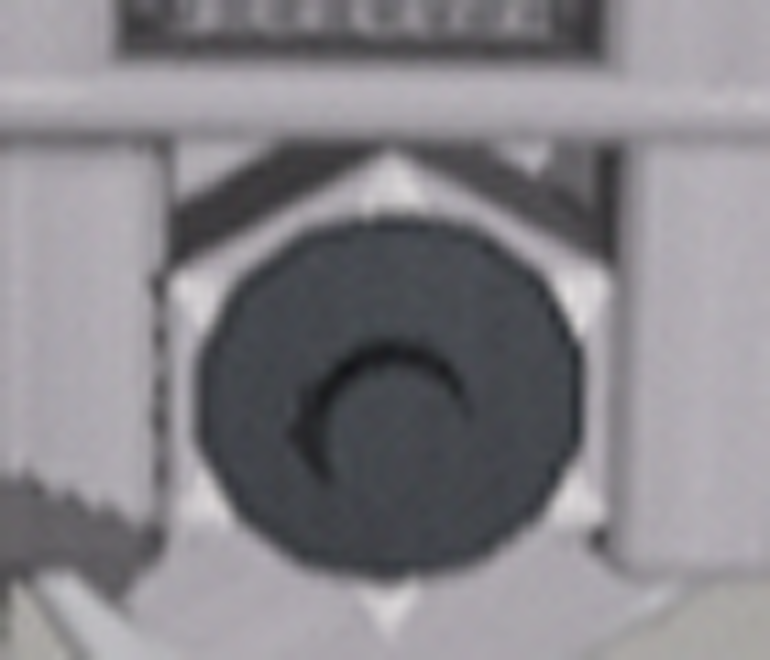

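View pics/z3.png

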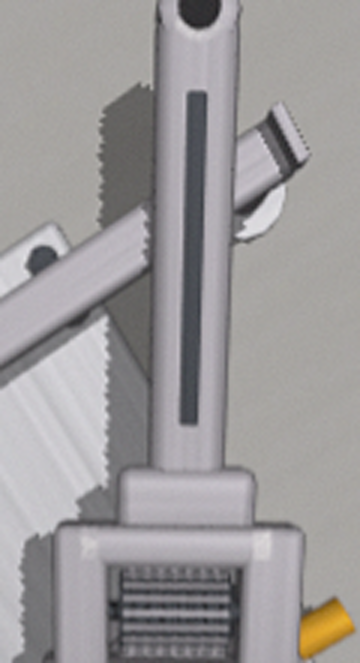

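Call:
drive_tool:
  slide:
    - [-30, 10, 0]
    - [-70, 25, -10]
    - [-110, 45, -40]
    - [-127, 64, -75]
    - [-127, 66, -110]
    - [-127, 66, -145]
    - [-127, 66, -165]
    - [-127, 66, -168.5]
    - [-127, 66, -168.5]
  turn:
    - [-0.007, -0.006, -0.005]
    - [-0.007, -0.006, -0.005]
    - [-0.007, -0.006, -0.005]
    - [-0.007, -0.006, -0.005]
    - [-0.007, -0.006, -0.005]
    - [-0.007, -0.006, -0.005]
    - [-0.007, -0.006, -0.005]
    - [-0.007, -0.006, -0.005]
    - [-0.007, -0.006, -0.005]
  gripper: [0, 0, 0, 0, 0, 0, 0, 0, 0]

```text
t: 27.9
eef_pos: [0.472, 0.0128, 0.0557]
tool_rot: [0.619, -0.339, 0.621, 0.34]
contact_force: [0.1, -0.7, 0.6]
gripper_width: -0.001
```

Call:
drive_tool:
  slide:
    - [1.5, 2.4, 0]
    - [3, 4.8, 0]
    - [4, 6.4, 0]
  turn:
    - [0, 0, 0]
    - [0, 0, 0]
    - [0, 0, 0]
  gripper: [0, 0, 0]

```text
t: 28.2
eef_pos: [0.4764, 0.0192, 0.0565]
tool_rot: [0.62, -0.339, 0.621, 0.339]
contact_force: [-1.5, -4.8, 1.8]
gripper_width: -0.0
```

Call:
drive_tool:
  slide:
    - [0.8, 1.2, 0]
    - [1.5, 2.4, 0]
    - [1.5, 2.4, 0]
  turn:
    - [0, 0, 0]
    - [0, 0, 0]
    - [0, 0, 0]
  gripper: [0, 0, 0]

```text
t: 28.5
eef_pos: [0.4771, 0.0204, 0.0565]
tool_rot: [0.619, -0.339, 0.622, 0.339]
contact_force: [-3.3, -4.6, 2.3]
gripper_width: 0.001
```

Call:
drive_tool:
  slide:
    - [0.8, 1.2, 0]
    - [1.5, 2.4, 0]
    - [1.5, 2.4, 0]
  turn:
    - [0, 0, 0]
    - [0, 0, 0]
    - [0, 0, 0]
  gripper: [0, 0, 0]

```text
t: 28.8
eef_pos: [0.4773, 0.0209, 0.0566]
tool_rot: [0.619, -0.338, 0.623, 0.338]
contact_force: [-3.8, -6.4, 2.9]
gripper_width: -0.003
```

```bash
python3 look.py A wrist
python3 - <<'E'
from h import *
c=load("A_wrist.pkl"); crop(c,"A1",310,190,450,350,4)
E
```

```text
28.85 [0.4773 0.0209 0.0565] [[-0.006, -0.84, 0.542], [-0.003, 0.542, 0.84], [-1.0, 0.003, -0.006]] [-4.2 -6.7  3.8] -0.003446213263357515
```

View pics/A1.png

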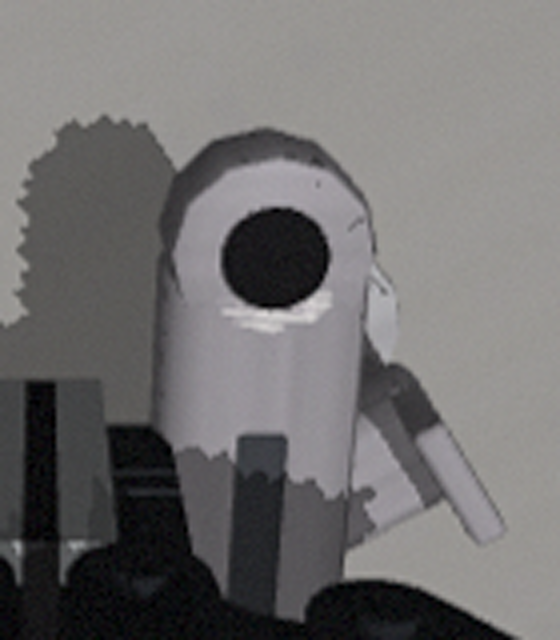

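Run:
```python
from h import *
c=load("A_wrist.pkl"); h=pt(c,378.5,253.8,.066);d=np.array([.6316,-.0546])-h[:2];print(h,np.arctan2(d[1],d[0]))
```

```text
[0.46762562 0.05510086 0.066     ] -0.5896246723873185
```

Call:
drive_tool:
  slide:
    - [1, 1.6, 0]
    - [2, 3.2, 0]
    - [2, 3.2, 0]
  turn:
    - [0, 0, 0]
    - [0, 0, 0]
    - [0, 0, 0]
  gripper: [0, 0, 0]

```text
t: 29.15
eef_pos: [0.4776, 0.0216, 0.0565]
tool_rot: [0.618, -0.338, 0.625, 0.337]
contact_force: [-5.2, -8.7, 5.4]
gripper_width: 0.002
```

Call:
drive_tool:
  slide:
    - [-4, -7, 0]
    - [-4, -7, 30]
    - [10, -10, 70]
    - [45, -18, 80]
    - [72, -25, 70]
    - [72, -25, 40]
    - [72, -25, 15]
    - [72, -25, 2]
    - [72, -25, 2]
  turn:
    - [0, 0, 0]
    - [0, 0, 0]
    - [0.002, -0.008, 0.04]
    - [0.002, -0.008, 0.05]
    - [0.002, -0.008, 0.05]
    - [0.002, -0.008, 0.05]
    - [0.002, -0.008, 0.05]
    - [0.002, -0.008, 0.05]
    - [0.002, -0.008, 0.05]
  gripper: [0, 0, 0.3, 0.6, 0.6, 0.6, 0.6, 0.6, 0.6]

```text
t: 30.05
eef_pos: [0.5485, -0.0032, 0.0572]
tool_rot: [0.611, -0.354, 0.614, 0.353]
contact_force: [0.2, -0.6, 0.0]
gripper_width: 0.599
```

Call:
drive_tool:
  slide:
    - [0, 0, 0]
    - [0, 0, 0]
    - [0, 0, 0]
    - [0, 0, 0]
    - [0, 0, 0]
  turn:
    - [0, 0, 0]
    - [0, 0, 0]
    - [0, 0, 0]
    - [0, 0, 0]
    - [0, 0, 0]
  gripper: [0.3, 0.15, 0, 0, 0]
  squeeze: 50

```text
t: 30.55
eef_pos: [0.5494, -0.0024, 0.0586]
tool_rot: [0.612, -0.354, 0.613, 0.352]
contact_force: [-1.5, 1.6, 6.4]
gripper_width: 0.241
```

```bash
python3 look.py B wrist;python3 - <<'E'
from h import *
c=load("B_wrist.pkl"); crop(c,"B1",280,0,380,320,2)
E
```

```text
30.6 [ 0.5495 -0.0024  0.0586] [[-0.001, -0.865, 0.502], [-0.002, 0.502, 0.865], [-1.0, -0.001, -0.002]] [-1.5  2.6  6.6] 0.23602677639205313
```

View pics/B1.png

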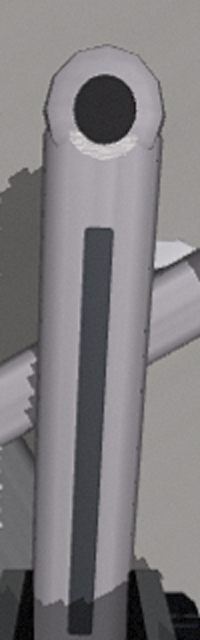

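```bash
cat > yw.py <<'E'
import sys
from h import *
c=load(sys.argv[1]); v=list(map(float,sys.argv[2:8]))
T=lambda x,y: pt(c,280+(x+.5)/2-.5,(y+.5)/2-.5,.066)
h,a,b=T(*v[:2]),T(*v[2:4]),T(*v[4:6]); d=b-a; print("slot",np.arctan2(d[1],d[0])); d=np.array([.6316,-.0546])-h[:2]; print("hole",h,np.arctan2(d[1],d[0]))
E
python3 yw.py B_wrist.pkl 105 109 98.5 228 79.5 632
```

```text
slot -0.5671166295270419
hole [0.46541008 0.05108869 0.066     ] -0.566435660887261
```

Call:
drive_tool:
  slide:
    - [-0.8, -1.2, 0]
    - [-0.8, -1.2, 0]
    - [-0.8, -1.2, 0]
  turn:
    - [0, 0, 0.01]
    - [0, 0, 0.01]
    - [0, 0, 0.01]
  gripper: [0, 0, 0]

```text
t: 30.9
eef_pos: [0.5486, -0.0036, 0.0587]
tool_rot: [0.61, -0.357, 0.612, 0.355]
contact_force: [-0.3, 0.2, -0.4]
gripper_width: 0.24
```

Call:
drive_tool:
  slide:
    - [0, 0, 0]
    - [0, 0, 0]
    - [0, 0, 40]
    - [10, -10, 90]
    - [30, -30, 135]
    - [51, -51, 166]
    - [51, -51, 166]
    - [51, -51, 166]
  turn:
    - [0, 0, 0]
    - [0, 0, 0]
    - [0, 0, 0]
    - [0, 0, -0.02]
    - [0, 0, -0.035]
    - [0, 0, -0.045]
    - [0, 0, -0.045]
    - [0, 0, -0.045]
  gripper: [0.5, 0.5, 0.5, 0.3, 0, 0, 0, 0]

```text
t: 31.7
eef_pos: [0.6001, -0.0554, 0.2254]
tool_rot: [0.619, -0.343, 0.619, 0.341]
contact_force: [-0.2, -0.4, -0.9]
gripper_width: -0.004
```

```bash
python3 look.py D wrist
python3 - <<'E'
from h import *
c=load("D_wrist.pkl")
p=pr(c,[[.6316,-.0546,.074]])[0];print(p)
u,v=int(p[0]),int(p[1]); print(u-35,v-35);crop(c,"D2",u-35,v-35,u+35,v+25,11);crop(c,"D3",u-60,0,u+60,v-30,3)
E
```

```text
31.75 [ 0.5989 -0.0544  0.224 ] [[-0.002, -0.847, 0.531], [-0.002, 0.531, 0.847], [-1.0, 0.001, -0.003]] [ 0.1 -0.3  0.2] 0.0002581053709160518
[339.7733143  250.77406261]
304 215
```

View pics/D2.png

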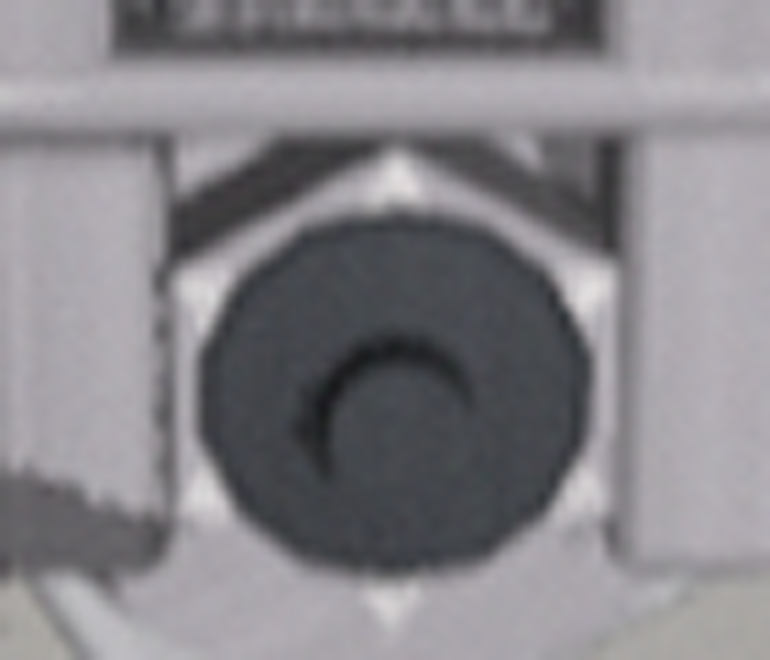

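View pics/D3.png

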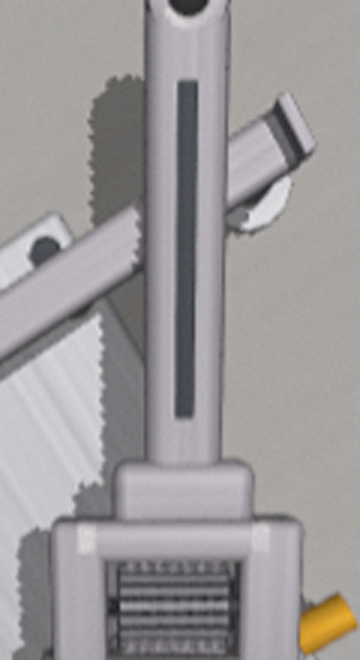

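Run:
```python
from h import *
c=load("D_wrist.pkl")
Q=lambda x,y,z: pt(c,279+(x+.5)/3-.5,0+(y+.5)/3-.5,z)
w=(Q(118,603,.079)+Q(238,603,.079))/2; print("worm",w)
d=Q(184,416,.066)-Q(187.5,81,.066);print("slot",np.arctan2(d[1],d[0]))
P=lambda x,y,z: pt(c,304+(x+.5)/11-.5,215+(y+.5)/11-.5,z); d=P(393,620,.074)-P(398,152,.074); print("nut",np.arctan2(d[1],d[0]))
```

```text
worm [ 0.59146071 -0.03233262  0.079     ]
slot -0.5556682659925628
nut -0.5549605485802142
```

Call:
drive_tool:
  slide:
    - [-15, 26, -40]
    - [-15, 26, -80]
    - [-15, 26, -115]
    - [-15, 26, -132]
    - [-15, 26, -138]
    - [-15, 26, -142]
    - [-15, 26, -145]
    - [-15, 26, -146]
  turn:
    - [0.002, -0.002, 0]
    - [0.002, -0.002, 0]
    - [0.002, -0.002, 0]
    - [0.002, -0.002, 0]
    - [0.002, -0.002, 0]
    - [0.002, -0.002, 0]
    - [0.002, -0.002, 0]
    - [0.002, -0.002, 0]
  gripper: [0, 0, 0, 0, 0, 0, 0, 0]

```text
t: 32.55
eef_pos: [0.5841, -0.0282, 0.0789]
tool_rot: [0.619, -0.342, 0.618, 0.342]
contact_force: [-3.3, 1.2, 8.9]
gripper_width: -0.004
```

Call:
drive_tool:
  slide:
    - [1.7, -1.1, -1]
    - [3.4, -2.1, -1]
    - [5, -3.2, -1]
  turn:
    - [0, 0, 0]
    - [0, 0, 0]
    - [0, 0, 0]
  gripper: [0, 0, 0]

```text
t: 32.85
eef_pos: [0.5855, -0.029, 0.0789]
tool_rot: [0.617, -0.34, 0.62, 0.345]
contact_force: [-16.8, 7.3, 20.3]
gripper_width: -0.001
```

Call:
drive_tool:
  slide:
    - [1.7, -1.1, -0.6]
    - [3.4, -2.1, -0.6]
    - [5, -3.2, -0.6]
  turn:
    - [0, 0, 0]
    - [0, 0, 0]
    - [0, 0, 0]
  gripper: [0, 0, 0]

```text
t: 33.15
eef_pos: [0.5869, -0.0299, 0.0794]
tool_rot: [0.615, -0.337, 0.621, 0.348]
contact_force: [-15.8, 5.8, 20.8]
gripper_width: 0.004
```

Call:
drive_tool:
  slide:
    - [0, 0, 10]
    - [-10, 5, 50]
    - [-50, 20, 70]
    - [-50, 20, 70]
  turn:
    - [0, 0, 0]
    - [0, 0, 0]
    - [0, 0, 0]
    - [0, 0, 0]
  gripper: [0, 0, 0, 0]

```text
t: 33.55
eef_pos: [0.535, -0.0085, 0.1525]
tool_rot: [0.617, -0.337, 0.62, 0.349]
contact_force: [0.6, 0.4, 0.5]
gripper_width: -0.001
```

Run:
```python
from h import *
from station import bot
o=bot.get_obs(); print(o["eef_pos"],need(o,[0,0,-1],[np.sin(.57),np.cos(.57),0]).round(4))
```

```text
[ 0.53500014 -0.00852784  0.15249093] [-0.0125 -0.0122 -0.0127]
```

Call:
drive_tool:
  slide:
    - [-30, 10, 0]
    - [-60, 19, -10]
    - [-62.5, 20, -40]
    - [-62.5, 20, -75]
    - [-62.5, 20, -96]
    - [-62.5, 20, -96]
  turn:
    - [-0.012, -0.012, -0.013]
    - [-0.012, -0.012, -0.013]
    - [-0.012, -0.012, -0.013]
    - [-0.012, -0.012, -0.013]
    - [-0.012, -0.012, -0.013]
    - [-0.012, -0.012, -0.013]
  gripper: [0, 0, 0, 0, 0, 0]

```text
t: 34.15
eef_pos: [0.4714, 0.0112, 0.0549]
tool_rot: [0.619, -0.339, 0.622, 0.34]
contact_force: [0.5, 0.4, -1.0]
gripper_width: 0.002
```

Call:
drive_tool:
  slide:
    - [1.5, 2.4, 0]
    - [3, 4.8, 0]
    - [3.5, 5.6, 0]
    - [3.5, 5.6, 0]
  turn:
    - [0, 0, 0]
    - [0, 0, 0]
    - [0, 0, 0]
    - [0, 0, 0]
  gripper: [0, 0, 0, 0]

```text
t: 34.55
eef_pos: [0.4756, 0.0165, 0.0558]
tool_rot: [0.62, -0.339, 0.621, 0.339]
contact_force: [-1.7, -2.9, 1.9]
gripper_width: 0.003
```

Call:
drive_tool:
  slide:
    - [0.8, 1.2, 0]
    - [1.5, 2.4, 0]
    - [1.5, 2.4, 0]
  turn:
    - [0, 0, 0]
    - [0, 0, 0]
    - [0, 0, 0]
  gripper: [0, 0, 0]

```text
t: 34.85
eef_pos: [0.4764, 0.0179, 0.0559]
tool_rot: [0.62, -0.339, 0.622, 0.339]
contact_force: [-2.6, -5.4, 3.6]
gripper_width: -0.001
```

Call:
drive_tool:
  slide:
    - [0.8, 1.2, 0]
    - [1.5, 2.4, 0]
    - [1.5, 2.4, 0]
  turn:
    - [0, 0, 0]
    - [0, 0, 0]
    - [0, 0, 0]
  gripper: [0, 0, 0]

```text
t: 35.15
eef_pos: [0.4766, 0.0184, 0.0559]
tool_rot: [0.619, -0.338, 0.623, 0.338]
contact_force: [-5.0, -7.6, 4.4]
gripper_width: -0.002
```

Call:
drive_tool:
  slide:
    - [1, 1.6, 0]
    - [1.5, 2.4, 0]
    - [-4, -8, 0]
    - [-8, -16, 20]
    - [-8, -16, 60]
    - [10, -16, 105]
    - [50, -40, 145]
    - [90, -60, 165]
    - [124, -73, 170]
    - [124, -73, 170]
  turn:
    - [0, 0, 0]
    - [0, 0, 0]
    - [0, 0, 0]
    - [0, 0, 0]
    - [0, 0, 0]
    - [0, 0, 0]
    - [0, 0, 0]
    - [0, 0, 0]
    - [0, 0, 0]
    - [0, 0, 0]
  gripper: [0, 0, 0, 0, 0, 0, 0, 0, 0, 0]

```text
t: 36.15
eef_pos: [0.6064, -0.0568, 0.2283]
tool_rot: [0.621, -0.34, 0.621, 0.336]
contact_force: [-0.2, -0.3, 0.1]
gripper_width: -0.001
```

```bash
python3 look.py E wrist; python3 look.py F wrist side scene
python3 - <<'E'
from h import *
c=load("F_wrist.pkl")
p=pr(c,[[.6316,-.0546,.074]])[0];print(p)
u,v=int(p[0]),int(p[1]); print(u-35,v-35);crop(c,"F2",u-35,v-35,u+35,v+25,11);crop(c,"F3",u-60,0,u+60,v-30,3)
E
```

```text
36.2 [ 0.6032 -0.0556  0.2268] [[-0.002, -0.84, 0.543], [-0.004, 0.543, 0.84], [-1.0, -0.001, -0.004]] [-1.2  0.4 -0.7] -0.00027177759610912437
36.35 [ 0.5996 -0.0539  0.2253] [[-0.007, -0.841, 0.542], [-0.002, 0.542, 0.841], [-1.0, 0.004, -0.005]] [-0.4  0.1  0.2] 0.003321868704692255
[338.71923638 247.37426387]
303 212
```

View pics/F2.png

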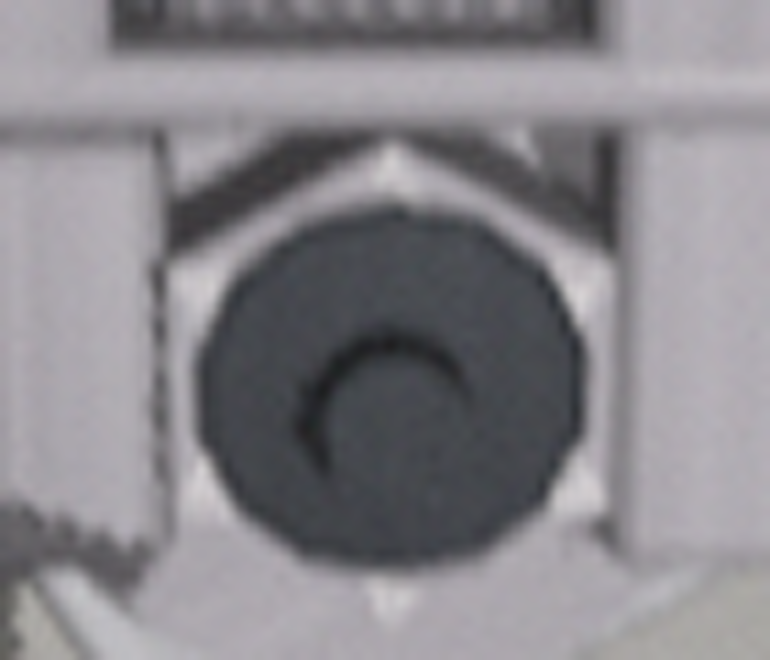

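View pics/F3.png

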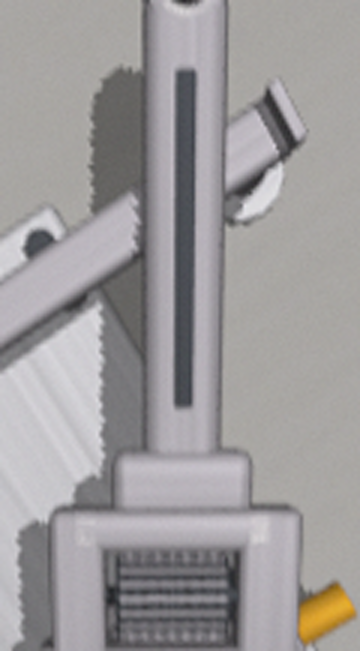

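View pics/F_side.png

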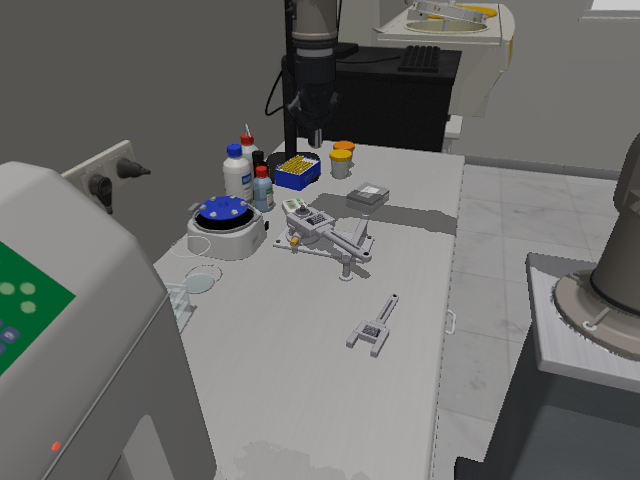

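Run:
```python
from h import *
c=load("F_wrist.pkl")
Q=lambda x,y,z: pt(c,278+(x+.5)/3-.5,0+(y+.5)/3-.5,z)
d=Q(183.5,406,.066)-Q(186,71,.066);print("slot",np.arctan2(d[1],d[0]))
P=lambda x,y,z: pt(c,303+(x+.5)/11-.5,212+(y+.5)/11-.5,z); d=P(392,618,.074)-P(392,146,.074); print("nut",np.arctan2(d[1],d[0]))
```

```text
slot -0.5662390205519134
nut -0.5586193426475687
```

Run:
```python
from h import *
from station import bot
a=load("sd0.pkl")["color"].astype(int);b=load("F_side.pkl")["color"].astype(int)
for n,(u0,v0,u1,v1) in dict(timer=(278,196,300,212),box=(345,182,392,206),dish=(180,262,225,295)).items(): print(n,abs(a-b)[v0:v1,u0:u1].mean().round(1))
print(bot.hand_in())
```

```text
timer 1.3
box 19.1
dish 0.8
the job is handed in; nothing more can be done
None
```

I laid the larger wrench round the nut with its handle on the rail, let go, and rolled the worm until it stopped turning. I then swung the handle clockwise to the nut's stop and handed the job in at about 36 s, with the arm clear of everything.

- **Snugness:** After the first swing the wrench sat about 0.04 rad skewed on the nut, so the jaw was slightly loose. I squared the wrench up, rolled the worm again twice, and pushed back to the stop. In the last overhead view no gap shows at the jaws. The wrench and nut directions agree to about 0.01 rad (-0.566 against -0.559).
- **Nut stop:** On the last push the handle barely moved under about 9 N. The picture puts the nut at about 0.55 rad.
- **Press on the worm:** It went over the suggested 8 to 15 N several times, up to about 36 N once while the worm was stalled.
- **Bystanders:** The timer's picture area is unchanged. The slide box's picture area did differ from the start (mean change 19), which I put down to the arm's shadow. The box looks to be in its old place, but I did not rule out a small shift. I never clearly identified the beaker. The patch I compared, which is unchanged, may be a glass dish instead.

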